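# Set up the cup warmer

### The arm

A 6-joint arm with a two-finger parallel gripper is mounted at the origin on the work surface. World frame = base frame: x ahead of the robot, y to its left, z up, the work surface at z = 0. Lengths are in m, angles in rad, forces in N, time in s.
With the tool pointing down it reaches from about 0.35 to 0.725 m from the base axis. Payload 6 kg.
Tool frame: the origin (TCP) lies at the very end of the fingers, on their centre line; the grasp point (between the pads) lies 19 mm behind it (grip_point_offset is the distance from the TCP to the grasp point, in m); z points along the fingers, y is the line along which they close (so a half turn about z gives the same grasp; the last joint's range is limited). The gripper opens to 85 mm and grips with 20 to 120 N. Pads are 22 mm wide; open, the fingers measure 114 mm over their backs; the gripper's body (76 mm by 85 mm) begins 54 mm behind the grasp point. The pads swing forward as they close: fully open they stand 13 mm farther back than shut.
Start: joints at [1.529, 0.04, 0.085, 0, -1.615, -0.334], TCP at [0.22, 0.558, 0.231] pointing down, gripper open.
Joint ranges: [-2.56, 2.56], [-1.29, 2.01], [-1.08, 1.49], [-3.29, 1.98], [-2.81, -0.18], [-2.99, 2.99]. Speed limits (rad/s): [2.57, 2.57, 3.01, 3.14, 3.14, 3.14].

### API

Orientations are given as [roll, pitch, yaw] about the fixed x, y, z axes, in that order (R = Rz(yaw) Ry(pitch) Rx(roll)).
In Python, from rig import * gives the robot as it stands. The module is installed in compiled form; this text tells all that it offers.
- The arm moves only by the tool jog_arm, never from a script. Its argument "deltas" is a list of rows, each a list of 2 entries, a list of its own where there are three numbers: the shift along the tool's x, y, z in cm, then the turn about the tool's z in rad. In form: [[[x, y, z], yaw], ...]. A call has 1 to 5 rows; each row is the pose to reach, as a shift and turn from the pose commanded when the call began, along the tool's axes at that moment; what a row does not reach only later rows make up. A row lasts 1/12 s, in which the tool goes at most 41.7 mm and 7.16 degrees, less where a joint would pass 70% of its speed; a pose out of reach is approached as far as the arm can. A call with a gripper value outside its range is refused whole. "gripper" is the opening in per cent of the stroke, from 0 (shut) to 100 (fully open), set as the call begins (left out, the last holds). The fingers move at their own pace and stop on an object; the grip force is fixed at half the most. Time passes only in rows, so rows that repeat a pose let the fingers close. It gives the time, the measured TCP pose, the force, the opening and the grip force at its end, in the units of the state.
- observe(): the state, without advancing time (a new reading comes with each control period).
- capture(name): name is "side" or "top" or "wrist"; returns the picture (400x640x3 uint8, red, green, blue); there is no depth.
- camera_params(name): a dict with "fx", "fy", "cx", "cy" (pixels), "k1" (the pictures are not rectified: a ray, as slopes to the right and down, at radius r is drawn at 1 + k1 r^2 times it, then the intrinsics apply), "pose" (4x4, takes a point from camera to world coordinates). Camera axes: x right, y down, z forward; pixel columns grow to the right and rows downward; lengths in m; the calibration is good to about 2 mm. A picture is of the moment at which its call begins: read the wrist's pose just before it. camera_params takes no time and is no camera call; for the wrist camera it gives the pose at the moment of the call.
- sign_off(): hands the job in; it is judged then, once.
The state is a dict: "t": time; "joint_positions": joint angles; "dq": joint speeds; "tau": joint torques, N m; "ee_pos": TCP position; "ee_rot": TCP orientation; "wrist_force": force on the tool from outside, world axes, zero at the start; "moment": the same for the moment, N m; "finger_gap": finger opening in m; "grasp_force": force on a finger pad.
Only numpy, scipy, OpenCV 4.12 (cv2) and the standard library are available. Lean on these libraries where they do the work, as an engineer would, in place of code of your own. Each camera call takes 0.05 s, during which the arm holds its last target. There are 200 camera calls.

### The job

The cup warmer was left on high: first press its off key (the left of the three keys, seen from the robot's side) right down, and only then bring anything over the warmer. Lay every bamboo bar across it from rail to rail, flat, side by side and inside the raised rims, and stand every espresso cup upright on the bars, over the warming plate between the rails. When all is in place, press the low key (the middle one) right down, leaving the teapot and the lamp where they stand.

Things in the scene. Friction and masses are not known exactly. Their poses are not given: they have to be found in the camera images.
- warmer: the cup warmer, fixed: origin on the counter under the middle of its rail frame; z up; -x (the key side) faces roughly towards the robot; y runs from rail to rail. Frame 216 (x) x 224 (y), tallest 58. A flat steel warming plate (160 in x, 130 in y, top 22 above the counter) lies between the rails. Key housing in front: x -180 to -114, y -75 to 75, top 48
- rail_left (a point): middle of the top of the white rail at warmer y = +89: rail 26 wide, 216 long along warmer x, top 50 above the counter. Its outer side and both ends carry a rim 8 higher than the rail top; inside the rims there is 204 clear in y and 216 in x, so a bar laid from rail to rail has 7 spare at each end; three fit side by side (centres 68 apart leave 26 between)
- rail_right (a point): the same for the other rail, at warmer y = -89
- key_off (a joint): 'off' key of the warmer's bank of three: grey, 26 x 30, the left one of the row, at warmer y = +40, seen from the robot's side, plain top. 0 = fully up, 0.010 m = fully down (straight down, 4 to 5 N, then a hard stop). Interlocked: pressing one right down pops up the one that was down; it stays down when let go
- key_low (a joint): 'low' key of the warmer's bank of three: grey, 26 x 30, the middle one, at warmer y = 0, seen from the robot's side, one thin ridge on its top. 0 = fully up, 0.010 m = fully down (straight down, 4 to 5 N, then a hard stop). Interlocked: pressing one right down pops up the one that was down; it stays down when let go
- key_high (a joint): 'high' key of the warmer's bank of three: grey, 26 x 30, the right one, at warmer y = -40, seen from the robot's side, two thin ridges on its top; down at the start. 0 = fully down, 0.010 m = fully up (straight down, 4 to 5 N, then a hard stop). Interlocked: pressing one right down pops up the one that was down; it stays down when let go
- key_off_top (a point): middle of the top face of key 'off' (moves with it): 62 above the counter when up, 52 when down; at warmer x = -150
- key_low_top (a point): middle of the top face of key 'low' (moves with it): 62 above the counter when up, 52 when down; at warmer x = -150
- key_high_top (a point): middle of the top face of key 'high' (moves with it): 62 above the counter when up, 52 when down; at warmer x = -150
- bar_a_center (a point): centre of one of up to three identical bare bamboo bars (one may be absent), 190 long (its x) x 42 wide (its y) x 18 thick (its z), about 100 g, lying flat on the counter at the start; either broad face may be up
- bar_b_center (a point): centre of one of up to three identical bare bamboo bars (one may be absent), 190 long (its x) x 42 wide (its y) x 18 thick (its z), about 100 g, lying flat on the counter at the start; either broad face may be up
- bar_c_center (a point): centre of one of up to three identical bare bamboo bars (one may be absent), 190 long (its x) x 42 wide (its y) x 18 thick (its z), about 100 g, lying flat on the counter at the start; either broad face may be up
- cup_a_center (a point): centre, half-way up, of one of up to three white ceramic espresso cups (one may be absent), 58 high, straight-sided, 54 across outside from 12 above its foot to the rim, foot 46 across, wall 4, about 120 g, open at the top (its z is up); a small loop handle sticks out to 43 from the axis on its +y side. It starts standing on the bamboo tray. Origin 29 above the foot
- cup_b_center (a point): centre, half-way up, of one of up to three white ceramic espresso cups (one may be absent), 58 high, straight-sided, 54 across outside from 12 above its foot to the rim, foot 46 across, wall 4, about 120 g, open at the top (its z is up); a small loop handle sticks out to 43 from the axis on its +y side. It starts standing on the bamboo tray. Origin 29 above the foot
- cup_c_center (a point): centre, half-way up, of one of up to three white ceramic espresso cups (one may be absent), 58 high, straight-sided, 54 across outside from 12 above its foot to the rim, foot 46 across, wall 4, about 120 g, open at the top (its z is up); a small loop handle sticks out to 43 from the axis on its +y side. It starts standing on the bamboo tray. Origin 29 above the foot
- tray: the bamboo tray, fixed, 260 (x) x 140 (y), rim 14 high, floor 5 thick; origin under its middle. The cups start on it
- teapot: blue ceramic teapot with hinged lid, bystander, 136 across the belly, spout to +x, 130 high; origin under its middle
- lamp: battery lamp with a frosted glass shade, bystander, 84 across, 133 high; origin under its middle
There are look-alikes about, which are no part of the job. What is shaped like the part that bears bar_a_center but blue or green is not meant.

How it is judged:
On the way, in this order (a step that is already met when the one before it is completed fails the run):
1. the off key is down and the high and low keys are up (value of joint each of key_off, key_high above 0.008 m and value of joint key_low below 0.002 m), for 0.2 s.
2. with the warmer still off, every bar lies across the two rails inside the rims and every cup stands on the bars (all of step 1 and x of bar_a_center in the frame of warmer between -0.09 and 0.09 m and y of bar_a_center in the frame of warmer between -0.012 and 0.012 m and z of bar_a_center in the frame of warmer between 0.056 and 0.0615 m and angle between the x axis of each of bar_a_center, bar_b_center, bar_c_center and the y axis of warmer, either way round below 0.15 rad and x of bar_b_center in the frame of warmer between -0.09 and 0.09 m and y of bar_b_center in the frame of warmer between -0.012 and 0.012 m and z of bar_b_center in the frame of warmer between 0.056 and 0.0615 m and x of bar_c_center in the frame of warmer between -0.09 and 0.09 m and y of bar_c_center in the frame of warmer between -0.012 and 0.012 m and z of bar_c_center in the frame of warmer between 0.056 and 0.0615 m and x of cup_a_center in the frame of warmer between -0.1 and 0.1 m and y of cup_a_center in the frame of warmer between -0.07 and 0.07 m and z of cup_a_center in the frame of warmer between 0.091 and 0.103 m and angle between each of cup_a_center, cup_b_center, cup_c_center's own z axis and vertical below 0.12 rad and x of cup_b_center in the frame of warmer between -0.1 and 0.1 m and y of cup_b_center in the frame of warmer between -0.07 and 0.07 m and z of cup_b_center in the frame of warmer between 0.091 and 0.103 m and x of cup_c_center in the frame of warmer between -0.1 and 0.1 m and y of cup_c_center in the frame of warmer between -0.07 and 0.07 m and z of cup_c_center in the frame of warmer between 0.091 and 0.103 m), for 0.3 s.
3. the low key is down and the other two are up (value of joint each of key_low, key_high above 0.008 m and value of joint key_off below 0.002 m), for 0.2 s.
At the end, for the whole second after the job is handed in: Low key 8+ mm down, others within 2 mm of up; each bar flat on both rails (within 12 mm of mid-way between them, 90 mm of the middle along them, 0.15 rad of square); each cup upright (0.12 rad) on the bars, within 70 mm of mid-way between the rails and 100 mm of the middle along them (all of step 3 and x of bar_a_center in the frame of warmer between -0.09 and 0.09 m and y of bar_a_center in the frame of warmer between -0.012 and 0.012 m and z of bar_a_center in the frame of warmer between 0.056 and 0.0615 m and angle between the x axis of each of bar_a_center, bar_b_center, bar_c_center and the y axis of warmer, either way round below 0.15 rad and x of bar_b_center in the frame of warmer between -0.09 and 0.09 m and y of bar_b_center in the frame of warmer between -0.012 and 0.012 m and z of bar_b_center in the frame of warmer between 0.056 and 0.0615 m and x of bar_c_center in the frame of warmer between -0.09 and 0.09 m and y of bar_c_center in the frame of warmer between -0.012 and 0.012 m and z of bar_c_center in the frame of warmer between 0.056 and 0.0615 m and x of cup_a_center in the frame of warmer between -0.1 and 0.1 m and y of cup_a_center in the frame of warmer between -0.07 and 0.07 m and z of cup_a_center in the frame of warmer between 0.091 and 0.103 m and angle between each of cup_a_center, cup_b_center, cup_c_center's own z axis and vertical below 0.12 rad and x of cup_b_center in the frame of warmer between -0.1 and 0.1 m and y of cup_b_center in the frame of warmer between -0.07 and 0.07 m and z of cup_b_center in the frame of warmer between 0.091 and 0.103 m and x of cup_c_center in the frame of warmer between -0.1 and 0.1 m and y of cup_c_center in the frame of warmer between -0.07 and 0.07 m and z of cup_c_center in the frame of warmer between 0.091 and 0.103 m); the robot touches nothing.
It fails at once if a bar or cup is brought over the warmer while the high key is still down (value of joint key_high below 0.004 m and ((x of bar_a_center in the frame of warmer between -0.1 and 0.1 m and y of bar_a_center in the frame of warmer between -0.1 and 0.1 m) or (x of bar_b_center in the frame of warmer between -0.1 and 0.1 m and y of bar_b_center in the frame of warmer between -0.1 and 0.1 m) or (x of bar_c_center in the frame of warmer between -0.1 and 0.1 m and y of bar_c_center in the frame of warmer between -0.1 and 0.1 m) or (x of cup_a_center in the frame of warmer between -0.1 and 0.1 m and y of cup_a_center in the frame of warmer between -0.1 and 0.1 m) or (x of cup_b_center in the frame of warmer between -0.1 and 0.1 m and y of cup_b_center in the frame of warmer between -0.1 and 0.1 m) or (x of cup_c_center in the frame of warmer between -0.1 and 0.1 m and y of cup_c_center in the frame of warmer between -0.1 and 0.1 m))).
It fails at once if the teapot or lamp is moved more than 30 mm (distance of any of teapot, lamp from where it was at the start of the episode above 0.03 m).
Of bar_a, bar_b, bar_c only 2 to 3 are there at a start; the rules pass over those that are not, and their reading is None.
Of cup_a, cup_b, cup_c only 2 to 3 are there at a start; the rules pass over those that are not, and their reading is None.
At some moment in a run one of bar_a, bar_b, bar_c may be knocked a few centimetres aside while the robot is not near it.
It also fails if it takes over 210 s, if anything falls off the work surface, if the arm or the gripper's body presses on something with over 40 N, if the wrist force passes 120 N, or if a joint passes its speed limit or range.

## Working session

There is one attempt and no reset: what is moved stays moved. The work goes in short steps, Python scripts to look and compute and a tool call to move; the robot and the scene stay as the last step left them, time stands still between calls to the robot, and variables do not carry over. Pictures are saved under pics/ and viewed, at most 14 in all, crops included, and the job is handed in when it is done.

Besides the shell and the picture viewer there is one more tool, called after "Request:" in YAML: its name, and indented under it one key for each argument. jog_arm: Moves the arm, as the interface text tells. Its arguments: {"type":"object","properties":{"deltas":{"type":"array","items":{"type":"array"}},"gripper":{"type":"number"}},"required":["deltas"]}

```bash
mkdir -p pics; python3 - <<'E'
from rig import *
import cv2
s=observe();print(s['t'],s['ee_pos'],s['ee_rot'],s['finger_gap'])
for n in("top","side"):
    im=capture(n);cv2.imwrite(f'pics/{n}0.png',im[:,:,::-1]);p=camera_params(n);print(n,{k:(v if k!='pose' else None) for k,v in p.items()});print(p['pose'])
E
```

```text
0.0 [0.22000901 0.55785125 0.23028009] [ 3.13980761e+00 -1.47645093e-04 -3.75761899e-01] 0.08533623171166363
top {'fx': 495.9188280053412, 'fy': 495.9188280053412, 'cx': 318.0549039057157, 'cy': 204.53423991494117, 'k1': -0.04740007692755533, 'pose': None}
[[ 0.05403348 -0.97654174  0.20843853  0.18635192]
 [-0.99852045 -0.05411865  0.00529851  0.05982718]
 [ 0.00610619 -0.20841644 -0.97802112  1.37807885]
 [ 0.          0.          0.          1.        ]]
side {'fx': 377.26651566763434, 'fy': 377.26651566763434, 'cx': 318.38295887910107, 'cy': 194.59359218629277, 'k1': -0.028021286149941996, 'pose': None}
[[ 0.82043522 -0.44175166  0.36296215  0.07463803]
 [-0.57173405 -0.63112704  0.52421259 -0.4634615 ]
 [-0.00249655 -0.63760029 -0.77036332  0.86719077]
 [ 0.          0.          0.          1.        ]]
```

View pics/top0.png

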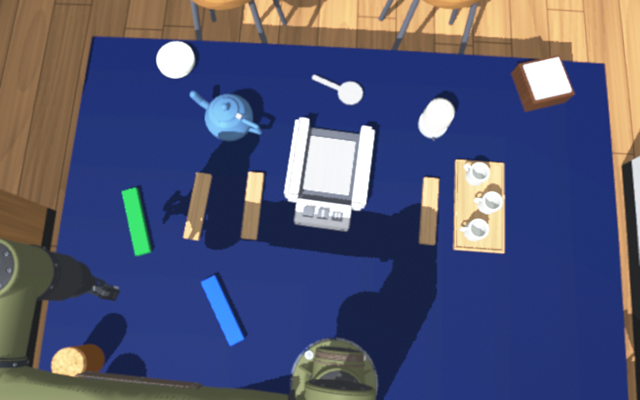

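View pics/side0.png

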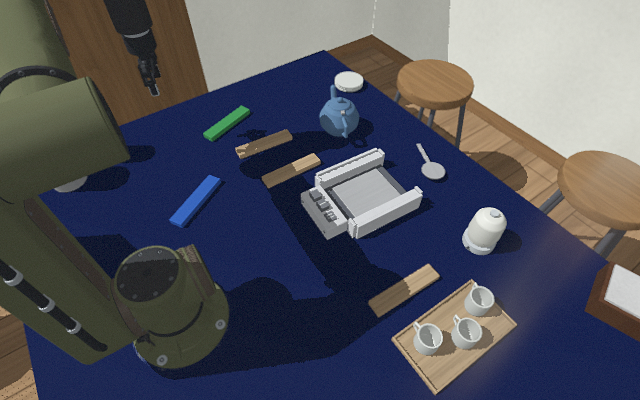

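The top view shows three bamboo bars at (197,206), (254,206) and (429,211). Look-alikes are the green bar (136,221) and the blue bar (222,310). The cups are at (478,173), (490,202) and (477,230), the lamp at (436,118), and the white jar at (175,60) is not a cup. The warmer is at (332,165) with its keys near (308,210), (322,212) and (336,215). I'll take the three bare bamboo bars and the three white cups with handles on the tray, and check them in one close crop.

```bash
cat > h.py <<'E'
from rig import *
import cv2, numpy as np
def ray(uv,p):
    x=(np.array(uv,float)-[p['cx'],p['cy']])/[p['fx'],p['fy']]; u=x.copy()
    for _ in range(20): u=x/(1+p['k1']*(u@u))
    d=p['pose'][:3,:3]@np.r_[u,1]; return p['pose'][:3,3],d
def onz(uv,z,p):
    o,d=ray(uv,p); return o+d*(z-o[2])/d[2]
def proj(P,p):
    T=np.linalg.inv(p['pose']); q=T[:3,:3]@np.array(P,float)+T[:3,3]; u=q[:2]/q[2]
    u=u*(1+p['k1']*(u@u)); return u*[p['fx'],p['fy']]+[p['cx'],p['cy']]
def rects(mask,z,p,amin=150):
    mask=cv2.morphologyEx(mask,cv2.MORPH_OPEN,np.ones((3,3),np.uint8))
    out=[]
    for c in cv2.findContours(mask,cv2.RETR_EXTERNAL,cv2.CHAIN_APPROX_NONE)[0]:
        if cv2.contourArea(c)<amin: continue
        W=np.array([onz(q,z,p)[:2] for q in c[:,0]],np.float32)
        (cx,cy),(w,h),a=cv2.minAreaRect(W*1000)
        if w<h: w,h,a=h,w,a+90
        out.append((c[:,0].mean(0).round(),round(cx,1),round(cy,1),round(w,1),round(h,1),round((a+90)%180-90,1)))
    return out
def bamboo(im):
    h=cv2.cvtColor(im,cv2.COLOR_RGB2HSV); return cv2.inRange(h,(8,50,50),(28,255,255))
def white(im,v=120):
    h=cv2.cvtColor(im,cv2.COLOR_RGB2HSV); return cv2.inRange(h,(0,0,v),(179,70,255))
E
python3 - <<'E'
from h import *
im=cv2.cvtColor(cv2.imread('pics/top0.png'),cv2.COLOR_BGR2RGB);p=camera_params('top')
for r in rects(bamboo(im),.018,p): 
    if 150<r[0][1]<260 and 150<r[0][0]<520: print('bam',r)
for r in rects(white(im),.055,p):
    if 60<r[0][1]<260: print('wh',r)
for q in [(308,211),(323,212),(337,214)]: print(onz(q,.062,p))
c=im[100:260,180:520]; cv2.imwrite('pics/c1.png',cv2.resize(c,(800,376),interpolation=cv2.INTER_CUBIC)[:,:,::-1])
E
```

```text
bam (array([429., 210.]), 478.2, -244.2, 193.9, 46.4, -2.9)
bam (array([197., 206.]), 454.8, 405.6, 191.0, 46.0, -5.3)
bam (array([252., 205.]), 465.9, 252.3, 193.3, 46.9, -2.1)
bam (array([479., 202.]), 500.7, -386.4, 263.4, 143.3, -1.2)
wh (array([475., 230.]), 421.0, -364.4, 77.5, 59.2, -55.3)
wh (array([488., 202.]), 500.6, -403.1, 79.6, 59.3, -62.4)
wh (array([477., 174.]), 581.3, -371.1, 73.2, 72.2, -86.7)
wh (array([637., 201.]), 528.7, -820.2, 266.9, 20.8, -4.8)
wh (array([323., 175.]), 559.5, 44.6, 308.4, 230.5, -4.8)
wh (array([436., 118.]), 739.8, -255.4, 130.6, 84.8, -30.8)
wh (array([338.,  88.]), 825.8, 25.8, 153.8, 72.5, 54.1)
wh (array([547.,  78.]), 885.5, -583.8, 122.3, 118.9, -72.9)
[0.44747194 0.09315475 0.062     ]
[0.44696034 0.05248522 0.062     ]
[0.4435467  0.01440582 0.062     ]
```

View pics/c1.png

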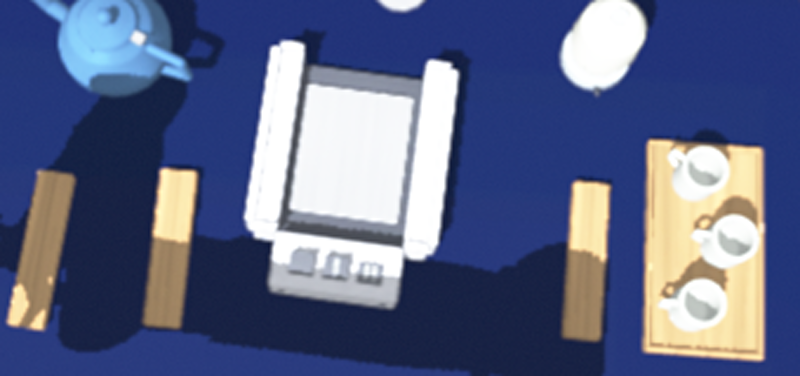

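The crop shows three bare bamboo bars, and three cups with their handles towards image left (+y). The keys are at crop (303,261) plain, (337,265) one ridge and (370,270) two ridges, so the left one is off. I'll go above it with the fingers shut and look from near.

Request:
jog_arm:
  deltas:
    - [[2.55,2.33,0],0]
    - [[5.1,4.66,0],0]
    - [[7.65,7,0],0]
    - [[10.2,9.32,0],0]
    - [[12.75,11.65,0],0]
  gripper: 0

```text
t: 0.52
ee_pos: [0.2963, 0.4014, 0.2308]
ee_rot: [3.141, 0.0, -0.375]
wrist_force: [-0.0, -0.0, 0.6]
finger_gap: 0.0254
grasp_force: 0.0
```

Request:
jog_arm:
  deltas:
    - [[2.55,2.33,0],0]
    - [[5.1,4.66,0],0]
    - [[7.65,7,0],0]
    - [[10.2,9.32,0],0]
    - [[12.75,11.65,0],0]

```text
t: 0.93
ee_pos: [0.3721, 0.2462, 0.2311]
ee_rot: [-3.142, 0.0, -0.375]
wrist_force: [-0.0, -0.9, -0.5]
finger_gap: -0.0003
grasp_force: 0.0
```

Request:
jog_arm:
  deltas:
    - [[2.55,2.33,0],0]
    - [[5.1,4.66,0],0]
    - [[7.65,7,0],0]
    - [[10.2,9.32,0],0]
    - [[12.75,11.65,0],0]

```text
t: 1.35
ee_pos: [0.4479, 0.0909, 0.2312]
ee_rot: [-3.141, 0.0, -0.376]
wrist_force: [1.4, 0.5, 0.2]
finger_gap: 0.0002
grasp_force: 0.0
```

Request:
jog_arm:
  deltas:
    - [[0,0,0],0.12]
    - [[0,0,0],0.24]
    - [[0,0,0],0.36]
    - [[0,0,0],0.48]
    - [[0,0,0],0.6]

```text
t: 1.77
ee_pos: [0.4476, 0.0924, 0.2309]
ee_rot: [3.141, 0.0, -0.982]
wrist_force: [1.3, -0.7, 1.7]
finger_gap: 0.0001
grasp_force: 0.0
```

Request:
jog_arm:
  deltas:
    - [[0,0,0],0.12]
    - [[0,0,0],0.24]
    - [[0,0,0],0.36]
    - [[0,0,0],0.48]
    - [[0,0,0],0.6]

```text
t: 2.18
ee_pos: [0.4475, 0.0926, 0.2309]
ee_rot: [3.141, -0.0, -1.582]
wrist_force: [-0.9, -0.4, -0.8]
finger_gap: 0.0003
grasp_force: 0.0
```

```bash
python3 - <<'E'
from h import *
s=observe();print(s['t'],s['ee_pos'],s['ee_rot'],s['finger_gap'],s['joint_positions'])
p=camera_params('wrist');im=capture('wrist');print(p['fx'],p['pose']);cv2.imwrite('pics/w1.png',im[:,:,::-1])
E
```

```text
2.1833 [0.44752686 0.0925739  0.23090049] [ 3.14089822e+00 -3.10570638e-04 -1.58174487e+00] 0.00029722212131452313 [ 6.48295678e-01 -3.48153844e-01 -2.61123321e-01 -1.80554004e-04
 -1.65856599e+00 -6.59260086e-01]
277.1997228554645 [[-9.99939944e-01  1.06846099e-02  2.43886306e-03  4.45956823e-01]
 [ 1.09334823e-02  9.57256464e-01  2.89033773e-01  1.99803802e-02]
 [ 7.53595687e-04  2.89043080e-01 -9.57315794e-01  3.74023941e-01]
 [ 0.00000000e+00  0.00000000e+00  0.00000000e+00  1.00000000e+00]]
```

View pics/w1.png

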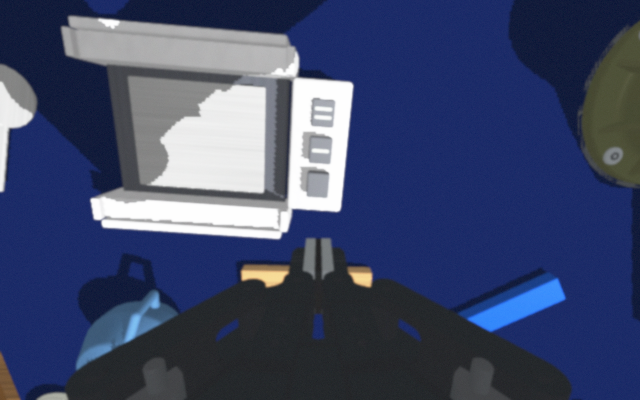

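The wrist view shows the keys: off (plain) at (317,184), low at (320,150), high at (322,112). The warming plate is between the rails, and the housing corners are at (353,83) and (340,212).

```bash
python3 - <<'E'
from h import *
p=camera_params('wrist')
im=cv2.cvtColor(cv2.imread('pics/w1.png'),cv2.COLOR_BGR2RGB)
# key tops: grey blobs inside housing
g=cv2.cvtColor(im,cv2.COLOR_RGB2GRAY); m=((g>70)&(g<190)).astype(np.uint8); m[:, :302]=0; m[:,338:]=0; m[:95]=0; m[200:]=0
n,l,st,ce=cv2.connectedComponentsWithStats(m)
print([ (st[i].tolist(),ce[i].round(1).tolist()) for i in range(1,n) if st[i][4]>80])
M=[(-150,40,62,317,184),(-150,0,62,320,150),(-150,-40,52,322,112),(-180,-75,48,353,83),(-180,75,48,340,212),
 (80,-65,22,133,78),(80,65,22,147,187)]
def fit(M):
    W=np.array([onz(q[3:],q[2]/1e3,p)[:2] for q in M]);A=np.array([q[:2] for q in M])/1e3
    a=A-A.mean(0);b=W-W.mean(0);th=np.arctan2((a[:,0]*b[:,1]-a[:,1]*b[:,0]).sum(),(a*b).sum())
    R=np.array([[np.cos(th),-np.sin(th)],[np.sin(th),np.cos(th)]]);t=W.mean(0)-R@A.mean(0)
    print(th,t,((A@R.T+t-W)*1e3).round(1).tolist()); return R,t
R,t=fit(M)
print('off',R@[-.15,.04]+t,'low',R@[-.15,0]+t)
E
```

```text
[([311, 98, 24, 29, 403], [321.6, 112.0]), ([302, 132, 30, 32, 685], [316.2, 146.8]), ([302, 167, 27, 30, 703], [314.7, 181.4])]
-0.08070473447172179 [0.5906252  0.04277258] [[-3.2, 1.9], [-2.4, 0.7], [-2.7, 1.2], [-1.2, -1.9], [-2.5, -0.3], [5.6, -0.5], [6.5, -1.1]]
off [0.44433812 0.09473495] low [0.44111343 0.05486515]
```

Request:
jog_arm:
  deltas:
    - [[0,0,3.6],0]
    - [[0,0,7.2],0]
    - [[0,0,10.8],0]
    - [[0,0,14.4],0]
    - [[0,0,16.4],0]

```text
t: 2.65
ee_pos: [0.4455, 0.0918, 0.0625]
ee_rot: [3.136, -0.002, -1.573]
wrist_force: [1.2, 0.3, 0.0]
finger_gap: -0.0002
grasp_force: 0.0
```

Request:
jog_arm:
  deltas:
    - [[0,0,0.6],0]
    - [[0,0,1.2],0]
    - [[0,0,1.6],0]
    - [[0,0,1.65],0]
    - [[0,0,1.65],0]

```text
t: 3.07
ee_pos: [0.4485, 0.0928, 0.0524]
ee_rot: [-3.14, 0.0, -1.575]
wrist_force: [-1.7, -1.6, 2.4]
finger_gap: 0.0002
grasp_force: 1.2
```

Request:
jog_arm:
  deltas:
    - [[0,0,0.15],0]
    - [[0,0,0.2],0]
    - [[0,0,0.25],0]

```text
t: 3.32
ee_pos: [0.4487, 0.0927, 0.052]
ee_rot: [-3.139, -0.0, -1.575]
wrist_force: [-10.4, -1.2, 19.5]
finger_gap: -0.0001
grasp_force: 9.7
```

Request:
jog_arm:
  deltas:
    - [[0,0,-2],0]
    - [[0,0,-5.5],0]
    - [[0,0,-9],0]
    - [[0,0,-12.5],0]
    - [[0,0,-16],0]
  gripper: 100

```text
t: 3.73
ee_pos: [0.4478, 0.0927, 0.2109]
ee_rot: [-3.14, 0.001, -1.575]
wrist_force: [1.2, -0.4, -0.1]
finger_gap: 0.0605
grasp_force: 0.0
```

```bash
python3 - <<'E'
from h import *
im=capture('wrist');s=observe();print(s['t'],s['ee_pos'])
c=im[60:250,50:370];cv2.imwrite('pics/w2.png',cv2.resize(c,(800,475),interpolation=cv2.INTER_CUBIC)[:,:,::-1])
np.save('w2.npy',camera_params('wrist')['pose'])
E
```

```text
3.7833 [0.45030278 0.09282048 0.21898666]
```

View pics/w2.png

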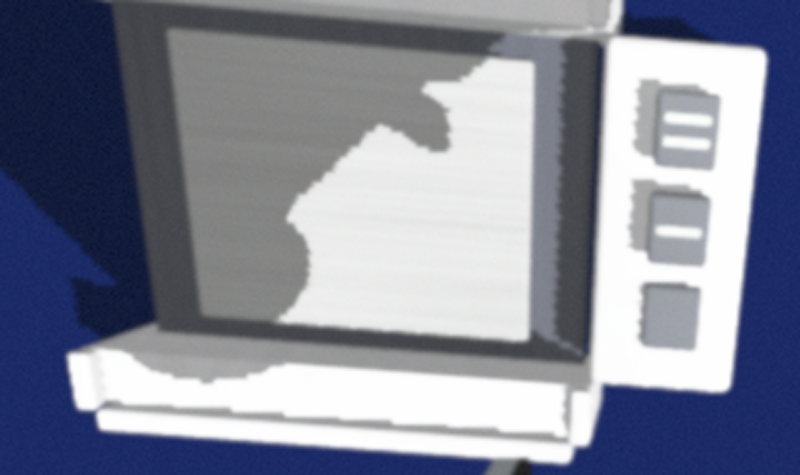

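The off key is now flush and casts no shadow (crop (670,316)), and high has popped up (688,128). The plate corners are clear at (167,28), (202,317), (528,340) and (537,62).

```bash
python3 - <<'E'
from h import *
p=camera_params('wrist'); p['pose']=np.load('w2.npy')
def fit(M):
    W=np.array([onz((50+q[3]/2.5,60+q[4]/2.5),q[2]/1e3,p)[:2] for q in M]);A=np.array([q[:2] for q in M])/1e3
    a=A-A.mean(0);b=W-W.mean(0);th=np.arctan2((a[:,0]*b[:,1]-a[:,1]*b[:,0]).sum(),(a*b).sum())
    R=np.array([[np.cos(th),-np.sin(th)],[np.sin(th),np.cos(th)]]);t=W.mean(0)-R@A.mean(0)
    print(th.round(4),t.round(4),((A@R.T+t-W)*1e3).round(1).tolist())
P=[(80,-65,22,167,28),(80,65,22,202,317),(-80,65,22,528,340),(-80,-65,22,537,62)]
K=[(-150,-40,62,688,128),(-150,0,62,680,229),(-150,40,52,670,316),(-180,-75,48,767,48),(-180,75,48,732,390)]
fit(P);fit(K);fit(P+K)
# top view check: project rails' corners
im=cv2.imread('pics/top0.png');p=camera_params('top');g=cv2.cvtColor(im,cv2.COLOR_BGR2RGB)
print([r for r in rects(white(g,190),.058,p,80) if 280<r[0][0]<380 and 110<r[0][1]<240])
im=capture('top');cv2.imwrite('pics/top1.png',im[:,:,::-1])
for r in rects(bamboo(im),.018,p): 
    if 150<r[0][1]<260 and 150<r[0][0]<520: print('bam',r)
E
```

```text
-0.0855 [0.6006 0.0437] [[-2.6, 2.0], [-3.2, -2.2], [2.1, -0.8], [3.7, 1.0]]
-0.0801 [0.5963 0.0435] [[0.1, 1.3], [-0.0, 0.1], [-1.4, -0.8], [0.3, 0.5], [1.1, -1.2]]
-0.0804 [0.5982 0.0436] [[-4.7, 2.2], [-6.0, -1.9], [-0.7, -1.3], [1.6, 0.4], [2.0, 1.5], [1.9, 0.2], [0.5, -0.7], [2.2, 0.6], [3.0, -1.0]]
[(array([329., 165.]), 581.3, 42.3, 157.9, 127.9, -4.8), (array([327., 177.]), 562.1, 44.6, 298.5, 226.5, -4.8)]
bam (array([429., 211.]), 478.2, -244.4, 193.9, 46.3, -3.0)
bam (array([203., 180.]), 524.6, 394.6, 54.3, 37.3, -5.0)
bam (array([479., 201.]), 500.7, -386.4, 263.3, 143.3, -1.3)
```

```bash
cat > plan.py <<'E'
from h import *
import math
def plan(goals,start=None,vmax=3.6,wmax=.115):
    """goals: (x,y,z,yaw) world; prints calls of <=5 rows in tool cm / rad"""
    s=observe(); cur=np.array(start if start is not None else [*s['ee_pos'],s['ee_rot'][2]],float)
    for g in goals:
        g=np.array(g,float); g[3]=cur[3]+(g[3]-cur[3]+math.pi)%(2*math.pi)-math.pi
        n=max(1,math.ceil(max(np.linalg.norm(g[:3]-cur[:3])*100/vmax,abs(g[3]-cur[3])/wmax)-1e-6))
        way=[cur+(g-cur)*k/n for k in range(1,n+1)]
        print('->',g.round(3).tolist(),'rows',n)
        while way:
            rows=[]
            b=cur.copy();c,d=math.cos(b[3]),math.sin(b[3])
            for w in way[:5]:
                D=(w-b)[:3]*100
                r=[round(c*D[0]+d*D[1],1),round(d*D[0]-c*D[1],1),round(-D[2],1)];a=round(-(w[3]-b[3]),2)
                rows.append([r,a])
            way=way[5:]
            cur=b+np.array([(c*r[0]+d*r[1])/100,(d*r[0]-c*r[1])/100,-r[2]/100,-a]); print(rows)
    print('end',cur.round(4))
E
python3 -c "
from plan import *
plan([(.467,.254,.15,-.037)])"
```

```text
-> [0.467, 0.254, 0.15, -0.037] rows 14
[[[np.float64(-1.1), np.float64(-0.1), np.float64(0.5)], np.float64(-0.11)], [[np.float64(-2.3), np.float64(-0.2), np.float64(0.9)], np.float64(-0.22)], [[np.float64(-3.4), np.float64(-0.3), np.float64(1.4)], np.float64(-0.33)], [[np.float64(-4.6), np.float64(-0.5), np.float64(1.9)], np.float64(-0.44)], [[np.float64(-5.7), np.float64(-0.6), np.float64(2.4)], np.float64(-0.55)]]
[[[np.float64(-1.0), np.float64(-0.7), np.float64(0.4)], np.float64(-0.11)], [[np.float64(-1.9), np.float64(-1.4), np.float64(0.9)], np.float64(-0.22)], [[np.float64(-2.8), np.float64(-2.1), np.float64(1.4)], np.float64(-0.33)], [[np.float64(-3.7), np.float64(-2.8), np.float64(1.8)], np.float64(-0.44)], [[np.float64(-4.6), np.float64(-3.5), np.float64(2.3)], np.float64(-0.55)]]
[[[np.float64(-0.5), np.float64(-1.1), np.float64(0.5)], np.float64(-0.11)], [[np.float64(-0.9), np.float64(-2.2), np.float64(1.0)], np.float64(-0.22)], [[np.float64(-1.3), np.float64(-3.2), np.float64(1.4)], np.float64(-0.33)], [[np.float64(-1.7), np.float64(-4.3), np.float64(1.9)], np.float64(-0.44)]]
end [ 0.4671  0.2538  0.15   -0.0353]
```

Request:
jog_arm:
  deltas:
    - [[-1.1,-0.1,0.5],-0.11]
    - [[-2.3,-0.2,0.9],-0.22]
    - [[-3.4,-0.3,1.4],-0.33]
    - [[-4.6,-0.5,1.9],-0.44]
    - [[-5.7,-0.6,2.4],-0.55]

```text
t: 4.25
ee_pos: [0.4543, 0.1505, 0.1846]
ee_rot: [-3.14, 0.0, -1.02]
wrist_force: [-0.7, -1.0, -0.4]
finger_gap: 0.0856
grasp_force: 0.0
```

Request:
jog_arm:
  deltas:
    - [[-1.0,-0.7,0.4],-0.11]
    - [[-1.9,-1.4,0.9],-0.22]
    - [[-2.8,-2.1,1.4],-0.33]
    - [[-3.7,-2.8,1.8],-0.44]
    - [[-4.6,-3.5,2.3],-0.55]

```text
t: 4.67
ee_pos: [0.4604, 0.2081, 0.1617]
ee_rot: [-3.14, -0.0, -0.47]
wrist_force: [1.0, -0.6, 0.8]
finger_gap: 0.0854
grasp_force: 0.0
```

Request:
jog_arm:
  deltas:
    - [[-0.5,-1.1,0.5],-0.11]
    - [[-0.9,-2.2,1.0],-0.22]
    - [[-1.3,-3.2,1.4],-0.33]
    - [[-1.7,-4.3,1.9],-0.44]
    - [[-1.7,-4.3,1.9],-0.44]

```text
t: 5.08
ee_pos: [0.4644, 0.2545, 0.1412]
ee_rot: [3.141, 0.001, -0.03]
wrist_force: [0.1, -1.4, -0.3]
finger_gap: 0.0853
grasp_force: 0.0
```

```bash
sed -i 's/r=\[round(c\*D\[0\]+d\*D\[1\],1),round(d\*D\[0\]-c\*D\[1\],1),round(-D\[2\],1)\];a=round(-(w\[3\]-b\[3\]),2)/r=[round(float(v),1) for v in (c*D[0]+d*D[1],d*D[0]-c*D[1],-D[2])];a=round(float(b[3]-w[3]),2)/' plan.py
cat > bl.py <<'E'
from plan import *
def look(name='wrist'):
    s=observe();p=camera_params(name);im=capture(name)
    print(s['t'],s['ee_pos'].round(4),s['ee_rot'].round(3),s['finger_gap'].round(4))
    return im,p
E
python3 - <<'E'
from bl import *
im,p=look()
cv2.imwrite('pics/w3.png',im[:,:,::-1])
print(rects(bamboo(im),.018,p))
E
```

```text
Traceback (most recent call last):
  File "bl.py", line 4, in look
    print(s['t'],s['ee_pos'].round(4),s['ee_rot'].round(3),s['finger_gap'].round(4))
                                                           ^^^^^^^^^^^^^^^^^^^^^
AttributeError: 'float' object has no attribute 'round'
```

```bash
sed -i "s/s\['finger_gap'\].round(4)/round(s['finger_gap'],4)/" bl.py
python3 - <<'E'
from bl import *
im,p=look()
cv2.imwrite('pics/w3.png',im[:,:,::-1])
print(rects(bamboo(im),.018,p))
E
```

```text
5.1333 [0.4645 0.2537 0.1418] [ 3.141e+00  1.000e-03 -3.500e-02] 0.0857
[(array([167., 193.]), 455.1, 404.7, 191.4, 49.1, -5.2), (array([319., 182.]), 466.4, 253.0, 189.4, 43.0, -2.0)]
```

View pics/w3.png

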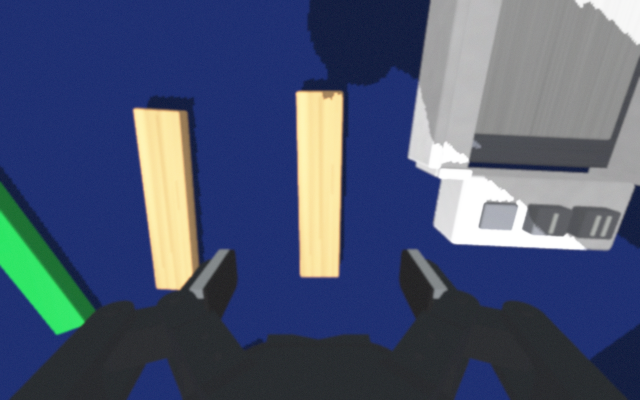

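The bar fills (297–343, 90–277) between the open fingers, measuring 189x43 at (466,253) mm, so I go down and grip it.

Request:
jog_arm:
  deltas:
    - [[0.2,0.1,3.5],0]
    - [[0.2,0.1,7],0]
    - [[0.2,0.1,10.5],0]
    - [[0.2,0.1,12.5],0]
    - [[0.2,0.1,13.2],0]

```text
t: 5.6
ee_pos: [0.465, 0.2501, 0.0068]
ee_rot: [3.138, 0.004, -0.039]
wrist_force: [0.5, -0.4, -0.0]
finger_gap: 0.0856
grasp_force: 0.0
```

Request:
jog_arm:
  deltas:
    - [[0,0,0.3],0]
    - [[0,0,0.5],0]
    - [[0,0,0.5],0]
    - [[0,0,0.5],0]
    - [[0,0,0.5],0]
  gripper: 30

```text
t: 6.02
ee_pos: [0.4678, 0.253, 0.0077]
ee_rot: [-3.139, -0.003, -0.036]
wrist_force: [-1.0, 0.0, 7.3]
finger_gap: 0.04
grasp_force: 61.7
```

Request:
jog_arm:
  deltas:
    - [[0,0,0],0]
    - [[0,0,0],0]
    - [[0,0,0],0]
  gripper: 0

```text
t: 6.27
ee_pos: [0.4678, 0.2529, 0.0076]
ee_rot: [-3.139, -0.003, -0.035]
wrist_force: [-1.5, -0.1, 7.1]
finger_gap: 0.0403
grasp_force: 61.7
```

```bash
python3 - <<'E'
from bl import *
s=observe();print(s['ee_pos'],s['finger_gap'],s['grasp_force'])
x,y=s['ee_pos'][:2]
plan([(x,y,.12,-.035),(.664,.038,.15,-1.653)])
E
```

```text
[0.46777942 0.25294899 0.00761377] 0.04028512499321585 61.73913359642029
-> [0.468, 0.253, 0.12, -0.035] rows 4
[[[0.0, -0.0, -2.8], -0.0], [[0.0, -0.0, -5.6], -0.0], [[0.0, -0.0, -8.4], -0.0], [[0.0, -0.0, -11.2], -0.0]]
-> [0.664, 0.038, 0.15, -1.653] rows 15
[[[1.4, 1.4, -0.2], 0.11], [[2.7, 2.8, -0.4], 0.22], [[4.1, 4.2, -0.6], 0.32], [[5.4, 5.5, -0.8], 0.43], [[6.8, 6.9, -1.0], 0.54]]
[[[1.9, 0.5, -0.2], 0.11], [[3.8, 1.0, -0.4], 0.21], [[5.6, 1.5, -0.6], 0.32], [[7.5, 2.0, -0.8], 0.43], [[9.4, 2.5, -1.0], 0.54]]
[[[1.8, -0.6, -0.2], 0.11], [[3.7, -1.1, -0.4], 0.21], [[5.6, -1.6, -0.6], 0.32], [[7.4, -2.2, -0.8], 0.43], [[9.3, -2.7, -1.0], 0.54]]
end [ 0.6637  0.0378  0.1496 -1.6555]
```

Request:
jog_arm:
  deltas:
    - [[0,0,-2.8],0]
    - [[0,0,-5.6],0]
    - [[0,0,-8.4],0]
    - [[0,0,-11.2],0]
    - [[0,0,-11.2],0]

```text
t: 6.68
ee_pos: [0.4692, 0.2536, 0.1246]
ee_rot: [-3.135, -0.008, -0.035]
wrist_force: [1.3, 1.0, 1.0]
finger_gap: 0.0397
grasp_force: 61.1
```

Request:
jog_arm:
  deltas:
    - [[1.4,1.4,-0.2],0.11]
    - [[2.7,2.8,-0.4],0.22]
    - [[4.1,4.2,-0.6],0.32]
    - [[5.4,5.5,-0.8],0.43]
    - [[6.8,6.9,-1.0],0.54]

```text
t: 7.1
ee_pos: [0.5325, 0.1801, 0.1274]
ee_rot: [-3.141, 0.0, -0.581]
wrist_force: [-0.1, 1.1, -1.4]
finger_gap: 0.0399
grasp_force: 61.0
```

Request:
jog_arm:
  deltas:
    - [[1.9,0.5,-0.2],0.11]
    - [[3.8,1.0,-0.4],0.21]
    - [[5.6,1.5,-0.6],0.32]
    - [[7.5,2.0,-0.8],0.43]
    - [[9.4,2.5,-1.0],0.54]

```text
t: 7.52
ee_pos: [0.5978, 0.1078, 0.1373]
ee_rot: [-3.142, 0.0, -1.121]
wrist_force: [0.9, -0.2, -0.9]
finger_gap: 0.0405
grasp_force: 61.0
```

Request:
jog_arm:
  deltas:
    - [[1.8,-0.6,-0.2],0.11]
    - [[3.7,-1.1,-0.4],0.21]
    - [[5.6,-1.6,-0.6],0.32]
    - [[7.4,-2.2,-0.8],0.43]
    - [[9.3,-2.7,-1.0],0.54]

```text
t: 7.93
ee_pos: [0.663, 0.0362, 0.1472]
ee_rot: [3.141, 0.0, -1.661]
wrist_force: [0.2, 1.0, -0.1]
finger_gap: 0.0398
grasp_force: 61.0
```

Request:
jog_arm:
  deltas:
    - [[0,0,0],0]

```text
t: 8.02
ee_pos: [0.6638, 0.0343, 0.147]
ee_rot: [3.142, -0.001, -1.664]
wrist_force: [-0.3, -0.3, -1.1]
finger_gap: 0.04
grasp_force: 61.0
```

```bash
python3 - <<'E'
from bl import *
im,p=look()
cv2.imwrite('pics/w4.png',im[:,:,::-1])
s=observe();print(s['finger_gap'],s['grasp_force'])
plan([(.664,.038,.075,-1.653),(.664,.038,.058,-1.653)])
E
```

```text
8.0167 [0.6638 0.0343 0.147 ] [ 3.142e+00 -1.000e-03 -1.664e+00] 0.04
0.040296090110317366 61.008113622665405
-> [0.664, 0.038, 0.075, -1.653] rows 2
[[[-0.1, -0.0, 3.6], -0.0], [[-0.3, -0.1, 7.2], -0.01]]
-> [0.664, 0.038, 0.058, -1.653] rows 1
[[[0.0, 0.0, 1.7], 0.0]]
end [ 0.6642  0.0384  0.0577 -1.6481]
```

View pics/w4.png

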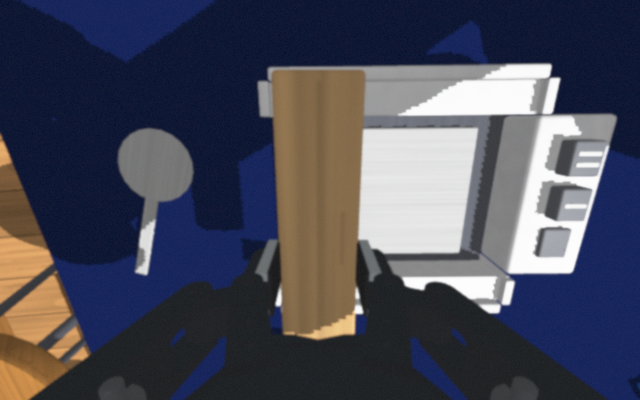

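The held bar covers (275–363, 70–335), above the rails and square to them. The off key is still flush at (552,243). I lower it now.

Request:
jog_arm:
  deltas:
    - [[-0.3,0,3.0],-0.01]
    - [[-0.3,0,6],-0.01]
    - [[-0.3,0,7.5],-0.01]
    - [[-0.3,0,8.2],-0.01]
    - [[-0.3,0,8.5],-0.01]

```text
t: 8.48
ee_pos: [0.6618, 0.0401, 0.0609]
ee_rot: [3.139, -0.001, -1.644]
wrist_force: [0.9, 0.5, -0.4]
finger_gap: 0.04
grasp_force: 61.0
```

Request:
jog_arm:
  deltas:
    - [[0,0,0.2],0]
    - [[0,0,0.35],0]
    - [[0,0,0.4],0]

```text
t: 8.73
ee_pos: [0.6634, 0.0401, 0.0598]
ee_rot: [-3.139, 0.001, -1.645]
wrist_force: [-0.2, 0.3, -1.7]
finger_gap: 0.0402
grasp_force: 61.0
```

Request:
jog_arm:
  deltas:
    - [[0,0,0.1],0]
    - [[0,0,0.2],0]
    - [[0,0,0.2],0]

```text
t: 8.98
ee_pos: [0.6633, 0.0399, 0.0577]
ee_rot: [-3.14, 0.0, -1.646]
wrist_force: [-1.5, 0.1, 3.5]
finger_gap: 0.0403
grasp_force: 61.5
```

```bash
python3 - <<'E'
from bl import *
s=observe();print(s['ee_pos'],s['wrist_force'])
im,p=look('side');cv2.imwrite('pics/s1.png',cv2.resize(im[120:270,280:460],(720,600),interpolation=cv2.INTER_CUBIC)[:,:,::-1])
E
```

```text
[0.66327304 0.03991261 0.05767263] [-1.51211297  0.05727233  3.52284173]
8.9833 [0.6633 0.0399 0.0577] [-3.14   0.    -1.646] 0.0403
```

View pics/s1.png

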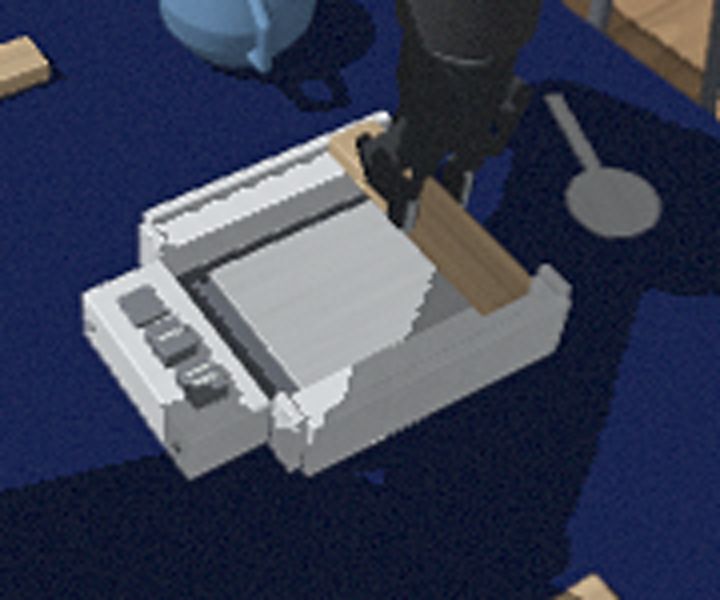

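The side view shows the bar lying across both rails inside the rims, from crop (360,140) to (510,300). I release it and go for the leftmost bar.

Request:
jog_arm:
  deltas:
    - [[0,0,0],0]
    - [[0,0,0],0]
    - [[0,0,0],0]
  gripper: 66

```text
t: 9.28
ee_pos: [0.6626, 0.0397, 0.056]
ee_rot: [3.141, -0.0, -1.646]
wrist_force: [-0.4, 0.1, -0.7]
finger_gap: 0.0561
grasp_force: 0.0
```

Request:
jog_arm:
  deltas:
    - [[0,0,-1],0]
    - [[0,0,-4],0]
    - [[0,0,-7.5],0]
    - [[0,0,-11],0]
    - [[0,0,-11],0]

```text
t: 9.7
ee_pos: [0.6659, 0.0393, 0.1769]
ee_rot: [-3.128, 0.002, -1.646]
wrist_force: [0.8, 1.0, 2.6]
finger_gap: 0.0563
grasp_force: 0.0
```

```bash
python3 - <<'E'
from bl import *
im,p=look(); cv2.imwrite('pics/w5.png',im[:,:,::-1]); print(rects(bamboo(im),.068,p))
im,p=look('top')
for r in rects(bamboo(im),.018,p): 
    if 110<r[0][1]<260 and 150<r[0][0]<460: print('bam',r)
plan([(.457,.407,.12,-.09)])
E
```

```text
9.7 [0.6659 0.0393 0.1769] [-3.128e+00  2.000e-03 -1.646e+00] 0.0563
[(array([ 55., 327.]), 988.1, 175.4, 241.1, 94.5, 35.3), (array([322., 188.]), 662.5, 41.5, 187.8, 43.1, 86.2), (array([ 23., 190.]), 936.3, 35.3, 227.7, 73.0, 67.2), (array([ 7., 62.]), 912.3, -96.4, 24.1, 14.3, 67.2)]
9.75 [0.665  0.0398 0.1731] [-3.132e+00  2.000e-03 -1.646e+00] 0.0563
bam (array([429., 210.]), 477.9, -244.3, 193.9, 46.2, -2.8)
bam (array([197., 205.]), 455.7, 405.6, 193.3, 46.3, -5.3)
bam (array([331., 137.]), 679.5, 40.5, 192.6, 50.6, 86.3)
-> [0.457, 0.407, 0.12, -0.09] rows 14
[[[-2.5, 1.7, 0.4], -0.11], [[-5.0, 3.3, 0.7], -0.22], [[-7.5, 5.0, 1.1], -0.33], [[-10.0, 6.7, 1.4], -0.44], [[-12.5, 8.3, 1.8], -0.56]]
[[[-3.0, 0.1, 0.3], -0.11], [[-6.1, 0.2, 0.7], -0.22], [[-9.1, 0.3, 1.0], -0.33], [[-12.1, 0.4, 1.4], -0.44], [[-15.1, 0.4, 1.7], -0.55]]
[[[-2.6, -1.4, 0.4], -0.11], [[-5.2, -2.9, 0.8], -0.22], [[-7.8, -4.4, 1.1], -0.33], [[-10.4, -5.9, 1.5], -0.45]]
end [ 0.4571  0.4064  0.1196 -0.0859]
```

Request:
jog_arm:
  deltas:
    - [[-2.5,1.7,0.4],-0.11]
    - [[-5.0,3.3,0.7],-0.22]
    - [[-7.5,5.0,1.1],-0.33]
    - [[-10.0,6.7,1.4],-0.44]
    - [[-12.5,8.3,1.8],-0.56]
  gripper: 100

```text
t: 10.22
ee_pos: [0.588, 0.1714, 0.1472]
ee_rot: [3.14, 0.0, -1.081]
wrist_force: [-0.1, 0.4, 0.1]
finger_gap: 0.0856
grasp_force: 0.0
```

Request:
jog_arm:
  deltas:
    - [[-3.0,0.1,0.3],-0.11]
    - [[-6.1,0.2,0.7],-0.22]
    - [[-9.1,0.3,1.0],-0.33]
    - [[-12.1,0.4,1.4],-0.44]
    - [[-15.1,0.4,1.7],-0.55]

```text
t: 10.63
ee_pos: [0.5139, 0.3031, 0.13]
ee_rot: [3.14, 0.001, -0.53]
wrist_force: [0.5, 0.1, -0.0]
finger_gap: 0.0853
grasp_force: 0.0
```

Request:
jog_arm:
  deltas:
    - [[-2.6,-1.4,0.4],-0.11]
    - [[-5.2,-2.9,0.8],-0.22]
    - [[-7.8,-4.4,1.1],-0.33]
    - [[-10.4,-5.9,1.5],-0.45]
    - [[-10.4,-5.9,1.5],-0.45]

```text
t: 11.05
ee_pos: [0.453, 0.4091, 0.1138]
ee_rot: [3.139, 0.002, -0.076]
wrist_force: [0.3, -0.8, -0.9]
finger_gap: 0.0851
grasp_force: 0.0
```

```bash
python3 - <<'E'
from bl import *
im,p=look(); cv2.imwrite('pics/w6.png',im[:,:,::-1]); 
for r in rects(bamboo(im),.018,p):
    print(r)
    if abs(r[1]-457)<60 and abs(r[2]-407)<60: plan([(r[1]/1e3,r[2]/1e3,.006,math.radians(r[5]))])
E
```

```text
11.05 [0.453  0.4091 0.1138] [ 3.139e+00  2.000e-03 -7.600e-02] 0.0851
(array([315., 187.]), 455.8, 408.0, 189.5, 42.9, -5.2)
-> [0.456, 0.408, 0.006, -0.091] rows 4
[[[0.0, -0.0, 2.7], 0.0], [[0.1, -0.0, 5.4], 0.0], [[0.1, -0.0, 8.1], 0.01], [[0.2, -0.1, 10.8], 0.01]]
end [ 0.4562  0.4083  0.0063 -0.0916]
```

Request:
jog_arm:
  deltas:
    - [[0,0,2.7],0]
    - [[0.1,0,5.4],0.01]
    - [[0.2,0,8.1],0.01]
    - [[0.2,0,10],0.01]
    - [[0.2,0,10.7],0.01]

```text
t: 11.52
ee_pos: [0.4568, 0.4033, 0.0048]
ee_rot: [3.136, 0.004, -0.098]
wrist_force: [0.1, -0.6, 0.5]
finger_gap: 0.0854
grasp_force: 0.0
```

Request:
jog_arm:
  deltas:
    - [[0,0,0],0]
    - [[0,0,0],0]
    - [[0,0,0],0]
    - [[0,0,0],0]
    - [[0,0,0],0]
  gripper: 30

```text
t: 11.93
ee_pos: [0.4591, 0.407, 0.0118]
ee_rot: [-3.139, -0.002, -0.096]
wrist_force: [-1.3, -0.6, 4.9]
finger_gap: 0.0395
grasp_force: 61.0
```

Request:
jog_arm:
  deltas:
    - [[0,0,0],0]
    - [[0,0,0],0]
    - [[0,0,0],0]
  gripper: 0

```text
t: 12.18
ee_pos: [0.459, 0.4071, 0.0118]
ee_rot: [-3.139, -0.002, -0.095]
wrist_force: [-0.7, 0.4, 7.6]
finger_gap: 0.0399
grasp_force: 61.1
```

```bash
python3 - <<'E'
from bl import *
s=observe();print(s['ee_pos'],s['finger_gap'],s['grasp_force'])
x,y=s['ee_pos'][:2]
plan([(x,y,.12,s['ee_rot'][2]),(.598,.042,.13,-1.653)])
E
```

```text
[0.45904265 0.40705959 0.0117829 ] 0.03987835532983721 61.13943099975586
-> [0.459, 0.407, 0.12, -0.095] rows 4
[[[0.0, -0.0, -2.7], 0.0], [[0.0, -0.0, -5.4], 0.0], [[0.0, -0.0, -8.1], 0.0], [[0.0, -0.0, -10.8], 0.0]]
-> [0.598, 0.042, 0.13, -1.653] rows 14
[[[1.2, 2.5, -0.1], 0.11], [[2.5, 5.0, -0.1], 0.22], [[3.7, 7.5, -0.2], 0.33], [[4.9, 10.0, -0.3], 0.45], [[6.2, 12.5, -0.4], 0.56]]
[[[2.4, 1.5, -0.0], 0.11], [[4.7, 2.9, -0.1], 0.22], [[7.1, 4.4, -0.2], 0.33], [[9.5, 5.9, -0.3], 0.44], [[11.9, 7.3, -0.3], 0.55]]
[[[2.8, 0.0, -0.1], 0.11], [[5.6, 0.0, -0.2], 0.23], [[8.4, 0.1, -0.2], 0.34], [[11.1, 0.1, -0.3], 0.45]]
end [ 0.5974  0.0423  0.1298 -1.6554]
```

Request:
jog_arm:
  deltas:
    - [[0,0,-2.8],0]
    - [[0,0,-5.6],0]
    - [[0,0,-8.4],0]
    - [[0,0,-11],0]
    - [[0,0,-11],0]

```text
t: 12.6
ee_pos: [0.4601, 0.4079, 0.1267]
ee_rot: [-3.134, -0.006, -0.095]
wrist_force: [1.1, 0.4, -0.2]
finger_gap: 0.0395
grasp_force: 60.8
```

Request:
jog_arm:
  deltas:
    - [[1.2,2.5,-0.1],0.11]
    - [[2.5,5.0,-0.1],0.22]
    - [[3.7,7.5,-0.2],0.33]
    - [[4.9,10.0,-0.3],0.45]
    - [[6.2,12.5,-0.4],0.56]

```text
t: 13.02
ee_pos: [0.5078, 0.2745, 0.1233]
ee_rot: [-3.141, 0.0, -0.661]
wrist_force: [0.1, -0.4, -0.3]
finger_gap: 0.0398
grasp_force: 60.8
```

Request:
jog_arm:
  deltas:
    - [[2.4,1.5,0],0.11]
    - [[4.7,2.9,-0.1],0.22]
    - [[7.1,4.4,-0.2],0.33]
    - [[9.5,5.9,-0.3],0.44]
    - [[11.9,7.3,-0.3],0.55]

```text
t: 13.43
ee_pos: [0.5578, 0.144, 0.1266]
ee_rot: [-3.141, 0.0, -1.211]
wrist_force: [0.4, 0.5, -0.3]
finger_gap: 0.0396
grasp_force: 60.8
```

Request:
jog_arm:
  deltas:
    - [[2.8,0,-0.1],0.11]
    - [[5.6,0,-0.2],0.23]
    - [[8.4,0.1,-0.2],0.34]
    - [[11.2,0.1,-0.3],0.45]
    - [[11.2,0.1,-0.3],0.45]

```text
t: 13.85
ee_pos: [0.5974, 0.0364, 0.1293]
ee_rot: [3.142, -0.001, -1.665]
wrist_force: [-0.6, 1.3, -0.0]
finger_gap: 0.0395
grasp_force: 60.8
```

```bash
python3 - <<'E'
from bl import *
im,p=look(); cv2.imwrite('pics/w7.png',im[:,:,::-1]); z=observe()['ee_pos'][2]
print(rects(bamboo(im),.068,p)); print('held',[r for r in rects(bamboo(im),z+.006,p) if r[3]<260])
plan([(.598,.040,.066,-1.653)])
E
```

```text
13.85 [0.5974 0.0364 0.1293] [ 3.142e+00 -1.000e-03 -1.665e+00] 0.0395
[(array([ 15., 379.]), 891.7, 171.8, 63.5, 33.3, 66.9), (array([  3., 334.]), 883.9, 123.1, 34.2, 9.2, 66.8), (array([231., 187.]), 659.1, 22.0, 149.4, 45.2, 85.5), (array([318., 202.]), 596.9, 46.1, 220.2, 63.5, 84.7)]
held [(array([ 15., 379.]), 792.7, 103.7, 42.6, 22.4, 66.9), (array([  3., 334.]), 787.4, 71.0, 23.0, 6.2, 66.8), (array([231., 187.]), 636.4, 3.0, 100.4, 30.4, 85.5), (array([318., 202.]), 594.5, 19.2, 148.0, 42.7, 84.7)]
-> [0.598, 0.04, 0.066, -1.653] rows 2
[[[-0.1, -0.0, 3.2], -0.0], [[-0.2, -0.1, 6.3], -0.01]]
end [ 0.5982  0.04    0.066  -1.6501]
```

View pics/w7.png

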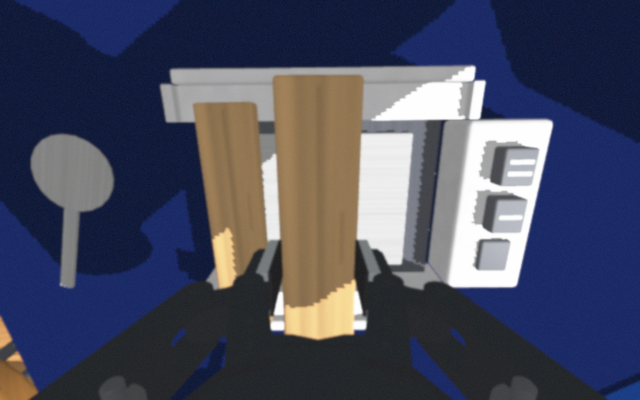

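The second bar is held over the middle, covering (275–362, 75–335). The first lies flat to its left, starting at (225,105). I lower this one.

Request:
jog_arm:
  deltas:
    - [[-0.3,-0.1,2.5],-0.01]
    - [[-0.3,-0.1,4.5],-0.01]
    - [[-0.3,-0.1,6],-0.01]
    - [[-0.3,-0.1,6.5],-0.01]
    - [[-0.3,-0.1,6.7],-0.01]

```text
t: 14.32
ee_pos: [0.5975, 0.0437, 0.062]
ee_rot: [3.141, -0.001, -1.644]
wrist_force: [-0.7, -0.4, 0.1]
finger_gap: 0.0396
grasp_force: 60.8
```

Request:
jog_arm:
  deltas:
    - [[0,0,0.1],0]
    - [[0,0,0.2],0]
    - [[0,0,0.2],0]

```text
t: 14.57
ee_pos: [0.5984, 0.0436, 0.0618]
ee_rot: [-3.14, 0.001, -1.645]
wrist_force: [-2.5, 1.7, 3.9]
finger_gap: 0.0395
grasp_force: 61.3
```

Request:
jog_arm:
  deltas:
    - [[0,0,0],0]
    - [[0,0,0],0]
    - [[0,0,0],0]
  gripper: 66

```text
t: 14.82
ee_pos: [0.5981, 0.0432, 0.0604]
ee_rot: [-3.141, 0.0, -1.646]
wrist_force: [0.5, -0.2, 0.3]
finger_gap: 0.0566
grasp_force: 0.0
```

Request:
jog_arm:
  deltas:
    - [[0,0,-1],0]
    - [[0,0,-4],0]
    - [[0,0,-7.5],0]
    - [[0,0,-9],0]
    - [[0,0,-9],0]

```text
t: 15.23
ee_pos: [0.6003, 0.0432, 0.157]
ee_rot: [-3.133, 0.002, -1.646]
wrist_force: [-0.1, 0.1, -0.6]
finger_gap: 0.0563
grasp_force: 0.0
```

```bash
python3 - <<'E'
from bl import *
im,p=look(); print([r for r in rects(bamboo(im),.068,p) if r[1]<700])
im,p=look('top')
for r in rects(bamboo(im),.018,p): 
    if 110<r[0][1]<260 and 150<r[0][0]<460: print('bam',r)
plan([(.479,-.246,.12,-.05)])
E
```

```text
15.2333 [0.6003 0.0432 0.157 ] [-3.133e+00  2.000e-03 -1.646e+00] 0.0563
[(array([321., 194.]), 597.1, 46.5, 188.3, 43.5, 85.8), (array([251., 195.]), 660.8, 41.2, 187.5, 45.8, 86.0)]
15.2833 [0.5993 0.0434 0.154 ] [-3.136e+00  2.000e-03 -1.646e+00] 0.0562
bam (array([429., 210.]), 478.3, -244.2, 194.0, 45.7, -3.3)
bam (array([328., 159.]), 613.0, 45.3, 192.5, 46.6, 85.3)
bam (array([353., 141.]), 673.8, -20.2, 71.0, 48.3, 84.7)
bam (array([310., 135.]), 684.0, 100.0, 72.3, 49.3, 85.9)
-> [0.479, -0.246, 0.12, -0.05] rows 14
[[[2.1, 0.7, 0.2], -0.11], [[4.2, 1.4, 0.5], -0.23], [[6.4, 2.1, 0.7], -0.34], [[8.5, 2.8, 0.9], -0.46], [[10.6, 3.5, 1.1], -0.57]]
[[[1.4, 1.7, 0.3], -0.11], [[2.9, 3.5, 0.5], -0.23], [[4.3, 5.2, 0.7], -0.34], [[5.7, 6.9, 0.9], -0.46], [[7.1, 8.7, 1.2], -0.57]]
[[[0.3, 2.2, 0.2], -0.11], [[0.5, 4.4, 0.4], -0.23], [[0.8, 6.6, 0.6], -0.34], [[1.1, 8.8, 0.9], -0.46]]
end [ 0.4796 -0.2458  0.1197 -0.0459]
```

Request:
jog_arm:
  deltas:
    - [[2.1,0.7,0.2],-0.11]
    - [[4.2,1.4,0.5],-0.23]
    - [[6.4,2.1,0.7],-0.34]
    - [[8.5,2.8,0.9],-0.46]
    - [[10.6,3.5,1.1],-0.57]
  gripper: 100

```text
t: 15.75
ee_pos: [0.5539, -0.0608, 0.1379]
ee_rot: [3.139, 0.001, -1.07]
wrist_force: [0.3, -0.7, 0.2]
finger_gap: 0.0854
grasp_force: 0.0
```

Request:
jog_arm:
  deltas:
    - [[1.4,1.7,0.3],-0.11]
    - [[2.9,3.5,0.5],-0.23]
    - [[4.3,5.2,0.7],-0.34]
    - [[5.7,6.9,0.9],-0.46]
    - [[7.1,8.7,1.2],-0.57]

```text
t: 16.17
ee_pos: [0.5112, -0.1646, 0.1262]
ee_rot: [3.141, 0.002, -0.5]
wrist_force: [1.0, 0.1, -0.8]
finger_gap: 0.0852
grasp_force: 0.0
```

Request:
jog_arm:
  deltas:
    - [[0.3,2.2,0.2],-0.11]
    - [[0.5,4.4,0.4],-0.23]
    - [[0.8,6.6,0.6],-0.34]
    - [[1.1,8.8,0.9],-0.46]
    - [[1.1,8.8,0.9],-0.46]

```text
t: 16.58
ee_pos: [0.477, -0.2482, 0.1165]
ee_rot: [-3.141, 0.003, -0.042]
wrist_force: [0.1, 1.2, 0.1]
finger_gap: 0.0851
grasp_force: 0.0
```

```bash
python3 - <<'E'
from bl import *
im,p=look(); cv2.imwrite('pics/w8.png',im[:,:,::-1]); 
for r in rects(bamboo(im),.018,p):
    print(r)
    if abs(r[1]-479)<60 and abs(r[2]+246)<60: plan([(r[1]/1e3,r[2]/1e3,.006,math.radians(r[5]))])
E
```

```text
16.5833 [ 0.477  -0.2482  0.1165] [-3.141e+00  3.000e-03 -4.200e-02] 0.0851
(array([316., 187.]), 477.9, -245.5, 189.2, 42.4, -3.2)
-> [0.478, -0.246, 0.006, -0.056] rows 4
[[[0.0, -0.0, 2.8], 0.0], [[0.0, -0.1, 5.5], 0.0], [[0.0, -0.1, 8.3], 0.01], [[0.0, -0.2, 11.1], 0.01]]
end [ 0.4778 -0.2452  0.0058 -0.058 ]
(array([ 8., 68.]), 595.7, -10.2, 50.9, 16.6, -21.1)
(array([477., 147.]), 501.2, -385.1, 254.8, 141.0, -1.2)
```

Request:
jog_arm:
  deltas:
    - [[0,0,2.8],0]
    - [[-0.1,-0.1,5.5],0.01]
    - [[-0.1,-0.2,8.3],0.01]
    - [[-0.1,-0.2,10.3],0.01]
    - [[-0.1,-0.2,11],0.01]

```text
t: 17.05
ee_pos: [0.4759, -0.2426, 0.0039]
ee_rot: [-3.14, 0.007, -0.058]
wrist_force: [-1.0, 0.1, -0.1]
finger_gap: 0.0855
grasp_force: 0.0
```

Request:
jog_arm:
  deltas:
    - [[0,0,0],0]
    - [[0,0,0],0]
    - [[0,0,0],0]
    - [[0,0,0],0]
    - [[0,0,0],0]
  gripper: 30

```text
t: 17.47
ee_pos: [0.4798, -0.2444, 0.0108]
ee_rot: [3.14, -0.004, -0.056]
wrist_force: [0.2, 0.2, 6.0]
finger_gap: 0.0399
grasp_force: 61.1
```

Request:
jog_arm:
  deltas:
    - [[0,0,0],0]
    - [[0,0,0],0]
    - [[0,0,0],0]
  gripper: 0

```text
t: 17.72
ee_pos: [0.4798, -0.2444, 0.0108]
ee_rot: [3.141, -0.004, -0.056]
wrist_force: [-0.4, 1.2, 6.6]
finger_gap: 0.0401
grasp_force: 61.2
```

```bash
python3 - <<'E'
from bl import *
s=observe();print(s['ee_pos'],s['finger_gap'],s['grasp_force'])
x,y=s['ee_pos'][:2]
plan([(x,y,.13,s['ee_rot'][2]),(.531,.047,.13,-1.653)])
E
```

```text
[ 0.47983571 -0.24437051  0.01076577] 0.04006681546529724 61.17533326148987
-> [0.48, -0.244, 0.13, -0.056] rows 4
[[[0.0, -0.0, -3.0], 0.0], [[0.0, -0.0, -6.0], 0.0], [[0.0, -0.0, -8.9], 0.0], [[0.0, -0.0, -11.9], 0.0]]
-> [0.531, 0.047, 0.13, -1.653] rows 14
[[[0.2, -2.1, -0.0], 0.11], [[0.5, -4.2, -0.0], 0.23], [[0.7, -6.3, -0.0], 0.34], [[1.0, -8.4, -0.0], 0.46], [[1.2, -10.5, -0.0], 0.57]]
[[[-0.9, -1.9, -0.0], 0.11], [[-1.8, -3.8, -0.0], 0.23], [[-2.7, -5.7, -0.0], 0.34], [[-3.6, -7.6, -0.0], 0.46], [[-4.6, -9.5, -0.0], 0.57]]
[[[-1.8, -1.1, -0.0], 0.12], [[-3.6, -2.2, -0.0], 0.23], [[-5.4, -3.3, -0.0], 0.34], [[-7.2, -4.4, -0.0], 0.46]]
end [ 0.5306  0.0469  0.1298 -1.6556]
```

Request:
jog_arm:
  deltas:
    - [[0,0,-3],0]
    - [[0,0,-6],0]
    - [[0,0,-9],0]
    - [[0,0,-12],0]
    - [[0,0,-12],0]

```text
t: 18.13
ee_pos: [0.4812, -0.2453, 0.1364]
ee_rot: [3.138, -0.011, -0.056]
wrist_force: [0.7, -0.1, -0.6]
finger_gap: 0.0399
grasp_force: 61.1
```

Request:
jog_arm:
  deltas:
    - [[0.2,-2.1,0],0.11]
    - [[0.5,-4.2,0],0.23]
    - [[0.7,-6.3,0],0.34]
    - [[1.0,-8.4,0],0.46]
    - [[1.2,-10.5,0],0.57]

```text
t: 18.55
ee_pos: [0.4962, -0.1388, 0.1284]
ee_rot: [-3.141, -0.0, -0.632]
wrist_force: [0.4, -0.6, -1.3]
finger_gap: 0.0397
grasp_force: 61.0
```

Request:
jog_arm:
  deltas:
    - [[-0.9,-1.9,0],0.11]
    - [[-1.8,-3.8,0],0.23]
    - [[-2.7,-5.7,0],0.34]
    - [[-3.6,-7.6,0],0.46]
    - [[-4.6,-9.5,0],0.57]

```text
t: 18.97
ee_pos: [0.5146, -0.0348, 0.1284]
ee_rot: [-3.141, 0.0, -1.202]
wrist_force: [0.2, -0.3, -1.6]
finger_gap: 0.0398
grasp_force: 61.0
```

Request:
jog_arm:
  deltas:
    - [[-1.8,-1.1,0],0.12]
    - [[-3.6,-2.2,0],0.23]
    - [[-5.4,-3.3,0],0.34]
    - [[-7.2,-4.4,0],0.46]
    - [[-7.2,-4.4,0],0.46]

```text
t: 19.38
ee_pos: [0.5293, 0.0501, 0.1281]
ee_rot: [-3.142, 0.001, -1.66]
wrist_force: [-0.2, -0.7, -2.2]
finger_gap: 0.0398
grasp_force: 61.0
```

```bash
python3 - <<'E'
from bl import *
im,p=look(); cv2.imwrite('pics/w9.png',im[:,:,::-1]); z=observe()['ee_pos'][2]
print('held',[r for r in rects(bamboo(im),z+.007,p) if r[3]<260 and r[1]<600])
print([r for r in rects(bamboo(im),.068,p) if r[3]<260])
plan([(.531,.0465,.063,-1.65)])
E
```

```text
19.3833 [0.5293 0.0501 0.1281] [-3.142e+00  1.000e-03 -1.660e+00] 0.0398
held [(array([225., 181.]), 570.7, 13.7, 105.9, 30.5, 85.7), (array([318., 200.]), 526.4, 31.6, 148.3, 43.3, 84.9)]
[(array([144., 192.]), 657.5, 38.8, 182.3, 50.5, 85.8), (array([225., 181.]), 594.8, 31.6, 158.2, 45.6, 85.7), (array([318., 200.]), 528.6, 58.3, 221.5, 64.7, 84.9)]
-> [0.531, 0.046, 0.063, -1.65] rows 2
[[[0.1, -0.1, 3.3], -0.0], [[0.2, -0.2, 6.5], -0.0]]
end [ 0.5309  0.0466  0.0631 -1.6542]
```

Request:
jog_arm:
  deltas:
    - [[0.1,0,2.5],0]
    - [[0.1,-0.1,4.5],0]
    - [[0.1,-0.1,6],0]
    - [[0.1,-0.1,6.4],0]
    - [[0.1,-0.1,6.6],0]

```text
t: 19.85
ee_pos: [0.5295, 0.0454, 0.0616]
ee_rot: [3.14, -0.001, -1.655]
wrist_force: [0.4, -0.0, -1.1]
finger_gap: 0.0398
grasp_force: 61.0
```

Request:
jog_arm:
  deltas:
    - [[0,0,0.1],0]
    - [[0,0,0.2],0]
    - [[0,0,0.2],0]

```text
t: 20.1
ee_pos: [0.5306, 0.0462, 0.0614]
ee_rot: [-3.14, 0.001, -1.656]
wrist_force: [0.7, -0.2, -1.0]
finger_gap: 0.0397
grasp_force: 61.0
```

Request:
jog_arm:
  deltas:
    - [[0,0,0.15],0]
    - [[0,0,0.15],0]

```text
t: 20.27
ee_pos: [0.5307, 0.0463, 0.0608]
ee_rot: [-3.139, 0.0, -1.655]
wrist_force: [-2.3, 0.0, 5.1]
finger_gap: 0.0397
grasp_force: 61.7
```

Request:
jog_arm:
  deltas:
    - [[0,0,0],0]
    - [[0,0,0],0]
    - [[0,0,0],0]
  gripper: 66

```text
t: 20.52
ee_pos: [0.5302, 0.0462, 0.0591]
ee_rot: [-3.141, 0.0, -1.656]
wrist_force: [1.0, 0.0, 0.2]
finger_gap: 0.0563
grasp_force: 0.0
```

Request:
jog_arm:
  deltas:
    - [[0,0,-1],0]
    - [[0,0,-4],0]
    - [[0,0,-7.5],0]
    - [[0,0,-11],0]
    - [[0,0,-14],0]

```text
t: 20.93
ee_pos: [0.5302, 0.0459, 0.2023]
ee_rot: [-3.139, 0.0, -1.656]
wrist_force: [0.9, 0.2, -0.5]
finger_gap: 0.0564
grasp_force: 0.0
```

```bash
python3 - <<'E'
from bl import *
im,p=look(); cv2.imwrite('pics/w10.png',im[:,:,::-1]); print([r for r in rects(bamboo(im),.068,p) if r[1]<700])
plan([(.49,-.32,.23,-1.60)])
E
```

```text
20.9333 [0.5302 0.0459 0.2023] [-3.139  0.    -1.656] 0.0564
[(array([192., 187.]), 658.8, 42.0, 187.8, 49.5, 85.5), (array([255., 187.]), 595.9, 46.3, 187.6, 46.0, 86.2), (array([318., 184.]), 529.7, 47.6, 187.9, 43.6, 85.2)]
-> [0.49, -0.32, 0.23, -1.6] rows 11
[[[3.3, 0.1, -0.2], -0.01], [[6.7, 0.2, -0.4], -0.01], [[10.0, 0.3, -0.6], -0.02], [[13.4, 0.4, -0.8], -0.02], [[16.7, 0.5, -0.9], -0.03]]
[[[3.4, 0.2, -0.2], -0.0], [[6.7, 0.4, -0.4], -0.01], [[10.1, 0.6, -0.6], -0.01], [[13.4, 0.8, -0.8], -0.02], [[16.7, 1.0, -1.0], -0.02]]
[[[3.4, 0.3, -0.2], -0.01]]
end [ 0.4899 -0.3203  0.2303 -1.5958]
```

All three bars lie on the rails, at world x 659, 596 and 530 mm and within 1° of square. Now the cups.

Request:
jog_arm:
  deltas:
    - [[3.3,0.1,-0.2],-0.01]
    - [[6.7,0.2,-0.4],-0.01]
    - [[10,0.3,-0.6],-0.02]
    - [[13.4,0.4,-0.8],-0.02]
    - [[16.7,0.5,-0.9],-0.03]
  gripper: 100

```text
t: 21.4
ee_pos: [0.5105, -0.1213, 0.2089]
ee_rot: [-3.14, -0.0, -1.625]
wrist_force: [0.4, -0.4, -0.6]
finger_gap: 0.0853
grasp_force: 0.0
```

Request:
jog_arm:
  deltas:
    - [[3.4,0.2,-0.2],0]
    - [[6.7,0.4,-0.4],-0.01]
    - [[10.1,0.6,-0.6],-0.01]
    - [[13.4,0.8,-0.8],-0.02]
    - [[16.7,1,-1],-0.02]

```text
t: 21.82
ee_pos: [0.4912, -0.2877, 0.2186]
ee_rot: [-3.141, -0.0, -1.605]
wrist_force: [0.9, 0.1, 1.2]
finger_gap: 0.0855
grasp_force: 0.0
```

Request:
jog_arm:
  deltas:
    - [[2.4,0.3,-0.2],-0.01]
    - [[3.4,0.3,-0.2],-0.01]
    - [[3.4,0.3,-0.2],-0.01]

```text
t: 22.07
ee_pos: [0.487, -0.3217, 0.2198]
ee_rot: [3.141, -0.0, -1.599]
wrist_force: [-0.4, 0.4, -0.4]
finger_gap: 0.0849
grasp_force: 0.0
```

```bash
python3 - <<'E'
from bl import *
im,p=look(); cv2.imwrite('pics/w11.png',im[:,:,::-1]); np.save('w11.npy',p['pose'])
E
```

```text
22.0667 [ 0.487  -0.3217  0.2198] [ 3.141 -0.    -1.599] 0.0849
```

View pics/w11.png

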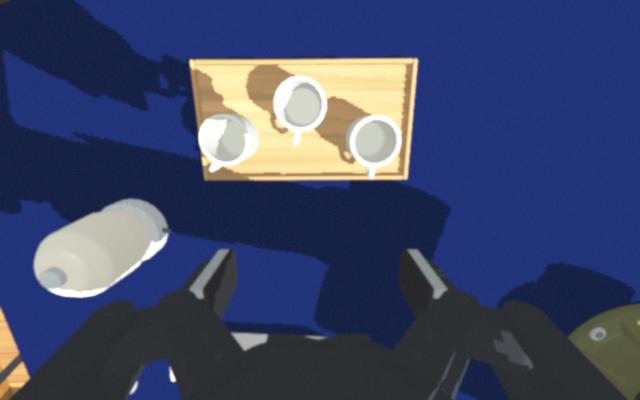

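The tray shows three cups with rims at about (228,138), (300,103) and (374,142). Their handles point down in the picture (+y), and the left one also slants left (+x). The lamp at (105,250) is well clear.

```bash
cat > cups.py <<'E'
from bl import *
def cups(im,p,z=.063,roi=None):
    """rim circles: outer radius 27 at height z"""
    g=cv2.cvtColor(im,cv2.COLOR_RGB2GRAY); x0,y0,x1,y1=roi; g=cv2.resize(g[y0:y1,x0:x1],None,fx=4,fy=4,interpolation=cv2.INTER_CUBIC)
    h=p['pose'][2,3]-z; R=p['fx']*.027/h*4*.97
    C=cv2.HoughCircles(g,cv2.HOUGH_GRADIENT,2,R*1.7,param1=120,param2=25,minRadius=int(R*.85),maxRadius=int(R*1.2))
    for c in C[0][:4]:
        q=(x0+(c[0]-1.5)/4,y0+(c[1]-1.5)/4); print(np.round(q,1),round(c[2]/4,1),'exp',round(R/4,1),onz(q,z,p)[:2].round(4))
E
python3 - <<'E'
from cups import *
im=cv2.imread('pics/w11.png')[:,:,::-1].copy();p=camera_params('wrist');p['pose']=np.load('w11.npy')
cups(im,p,roi=(180,55,425,190))
t=cv2.cvtColor(cv2.imread('pics/top0.png'),cv2.COLOR_BGR2RGB);cups(t,camera_params('top'),roi=(455,155,510,250))
E
```

```text
[299.9 101.9] 27.0 exp 24.2 [ 0.5019 -0.4105]
[377.4 142.4] 28.2 exp 24.2 [ 0.4216 -0.3677]
[222.4 136.9] 24.8 exp 24.2 [ 0.5852 -0.378 ]
[293.4 153.4] 27.6 exp 24.2 [ 0.5113 -0.3587]
[477.9 228.9] 10.8 exp 9.9 [ 0.4234 -0.3679]
[492.4 192.4] 9.2 exp 9.9 [ 0.5272 -0.4095]
[478.9 169.4] 9.2 exp 9.9 [ 0.5909 -0.373 ]
[493.9 215.9] 10.4 exp 9.9 [ 0.4616 -0.4124]
```

```bash
python3 - <<'E'
from plan import *
plan([(.580,-.375,.12,-1.85)])
E
```

```text
-> [0.58, -0.375, 0.12, -1.85] rows 5
[[[1.0, -1.9, 2.0], 0.05], [[2.1, -3.8, 4.0], 0.1], [[3.1, -5.6, 6.0], 0.15], [[4.2, -7.5, 8.0], 0.2], [[5.2, -9.4, 10.0], 0.25]]
end [ 0.5799 -0.375   0.1198 -1.8478]
```

Request:
jog_arm:
  deltas:
    - [[1.0,-1.9,2.0],0.05]
    - [[2.1,-3.8,4.0],0.1]
    - [[3.1,-5.6,6.0],0.15]
    - [[4.2,-7.5,8.0],0.2]
    - [[5.2,-9.4,10.0],0.25]

```text
t: 22.53
ee_pos: [0.5816, -0.3731, 0.1192]
ee_rot: [-3.141, 0.0, -1.847]
wrist_force: [-1.0, 0.3, -1.0]
finger_gap: 0.0851
grasp_force: 0.0
```

Request:
jog_arm:
  deltas:
    - [[0,0,0],0]
    - [[0,0,0],0]
  gripper: 88

```text
t: 22.7
ee_pos: [0.5802, -0.3726, 0.1171]
ee_rot: [3.137, 0.0, -1.844]
wrist_force: [-0.4, 0.1, 0.1]
finger_gap: 0.0745
grasp_force: 0.0
```

```bash
python3 - <<'E'
from cups import *
im,p=look(); cv2.imwrite('pics/w12.png',im[:,:,::-1]); np.save('w12.npy',p['pose'])
s=observe();print(proj([*s['ee_pos'][:2],.063],p))
E
```

```text
22.7 [ 0.5802 -0.3726  0.1171] [ 3.137  0.    -1.844] 0.0745
[315.56907699 218.03923352]
```

View pics/w12.png

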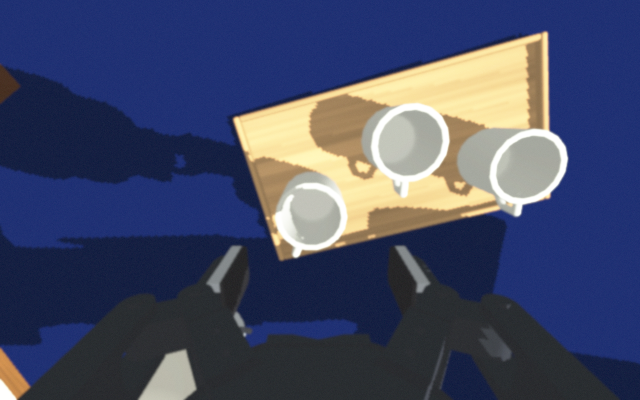

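The cup's rim centre is at (313,216), and the fingers' centre line falls at (316,218), with the handle clear at (297,250). I go down and grip it.

Request:
jog_arm:
  deltas:
    - [[0,0,3],0]
    - [[0,0,6],0]
    - [[0,0,8],0]
    - [[0,0,9],0]
    - [[0,0,9.2],0]

```text
t: 23.17
ee_pos: [0.5797, -0.3733, 0.0275]
ee_rot: [3.141, 0.0, -1.845]
wrist_force: [0.3, -0.6, -0.9]
finger_gap: 0.0749
grasp_force: 0.0
```

Request:
jog_arm:
  deltas:
    - [[0,0,0],0]
    - [[0,0,0],0]
    - [[0,0,0],0]
    - [[0,0,0],0]
    - [[0,0,0],0]
  gripper: 50

```text
t: 23.58
ee_pos: [0.5817, -0.375, 0.0314]
ee_rot: [-3.137, -0.001, -1.845]
wrist_force: [0.1, 1.3, 6.5]
finger_gap: 0.0525
grasp_force: 62.4
```

```bash
python3 - <<'E'
from plan import *
s=observe();print(s['ee_pos'],s['ee_rot'],s['finger_gap'],s['grasp_force'])
x,y=s['ee_pos'][:2]
plan([(x,y,.17,s['ee_rot'][2]),(.656,.007,.17,-1.653),(.656,.007,.092,-1.653)])
E
```

```text
[ 0.58169224 -0.37499869  0.03142245] [-3.13677524e+00 -1.35900993e-03 -1.84527013e+00] 0.0524905405317501 62.36784779001027
-> [0.582, -0.375, 0.17, -1.845] rows 4
[[[-0.0, 0.0, -3.5], 0.0], [[-0.0, 0.0, -6.9], 0.0], [[-0.0, 0.0, -10.4], 0.0], [[-0.0, 0.0, -13.9], 0.0]]
-> [0.656, 0.007, 0.17, -1.653] rows 11
[[[-3.5, 0.3, 0.0], -0.02], [[-7.1, 0.6, 0.0], -0.03], [[-10.6, 0.9, 0.0], -0.05], [[-14.1, 1.2, 0.0], -0.07], [[-17.6, 1.5, 0.0], -0.09]]
[[[-3.6, -0.1, 0.0], -0.01], [[-7.1, -0.1, 0.0], -0.03], [[-10.6, -0.1, 0.0], -0.05], [[-14.2, -0.2, 0.0], -0.07], [[-17.7, -0.2, 0.0], -0.08]]
[[[-3.5, -0.3, 0.0], -0.02]]
-> [0.656, 0.007, 0.092, -1.653] rows 3
[[[-0.0, 0.0, 2.6], -0.0], [[-0.0, 0.0, 5.2], -0.0], [[-0.0, 0.0, 7.8], -0.0]]
end [ 0.656   0.0066  0.0924 -1.6553]
```

Request:
jog_arm:
  deltas:
    - [[0,0,-2],0]
    - [[0,0,-5],0]
    - [[0,0,-8.5],0]
    - [[0,0,-12],0]
    - [[0,0,-14],0]

```text
t: 24.0
ee_pos: [0.581, -0.3751, 0.1739]
ee_rot: [-3.135, -0.002, -1.846]
wrist_force: [1.2, -0.6, 0.5]
finger_gap: 0.0526
grasp_force: 63.0
```

Request:
jog_arm:
  deltas:
    - [[-2.5,0.3,0],-0.02]
    - [[-6.1,0.6,0],-0.03]
    - [[-9.7,0.9,0],-0.05]
    - [[-13.5,1.2,0],-0.07]
    - [[-17.4,1.5,0],-0.09]

```text
t: 24.42
ee_pos: [0.613, -0.2013, 0.1686]
ee_rot: [-3.141, 0.0, -1.756]
wrist_force: [1.1, 0.0, -1.2]
finger_gap: 0.0524
grasp_force: 63.0
```

Request:
jog_arm:
  deltas:
    - [[-3.6,-0.1,0],-0.01]
    - [[-7.1,-0.1,0],-0.03]
    - [[-10.6,-0.1,0],-0.05]
    - [[-14.2,-0.2,0],-0.07]
    - [[-17.7,-0.2,0],-0.08]

```text
t: 24.83
ee_pos: [0.6477, -0.0272, 0.1687]
ee_rot: [-3.141, 0.0, -1.675]
wrist_force: [1.5, -0.8, -1.4]
finger_gap: 0.0526
grasp_force: 63.0
```

Request:
jog_arm:
  deltas:
    - [[-2.7,-0.3,0],-0.02]
    - [[-3.7,-0.3,0.5],-0.02]
    - [[-3.7,-0.3,2.5],-0.02]
    - [[-3.7,-0.3,4],-0.02]
    - [[-3.7,-0.3,4.5],-0.02]

```text
t: 25.25
ee_pos: [0.6531, 0.0076, 0.12]
ee_rot: [3.138, -0.0, -1.656]
wrist_force: [-0.4, -0.1, -1.9]
finger_gap: 0.0525
grasp_force: 63.0
```

```bash
python3 - <<'E'
from cups import *
im,p=look(); cv2.imwrite('pics/w13.png',im[:,:,::-1]); print([r for r in rects(bamboo(im),.068,p) if r[1]<700])
plan([(.656,.007,.096,-1.653)])
E
```

```text
25.25 [0.6531 0.0076 0.12  ] [ 3.138 -0.    -1.656] 0.0525
[(array([315., 335.]), 663.4, 112.9, 32.7, 10.5, -5.1), (array([305., 172.]), 657.8, -24.7, 57.9, 41.6, 85.7), (array([455., 196.]), 554.8, 18.0, 149.4, 97.0, 85.3)]
-> [0.656, 0.007, 0.096, -1.653] rows 1
[[[-0.0, -0.3, 2.4], -0.0]]
end [ 0.6561  0.0069  0.0961 -1.6562]
```

View pics/w13.png

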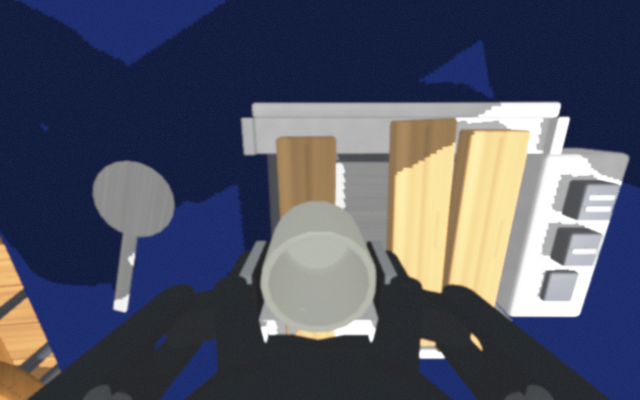

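The cup is held over the far bar. The middle bar (422,190) has shifted about 15 mm towards the near bar (490,210), so it was knocked. I set the cup down and then measure again.

Request:
jog_arm:
  deltas:
    - [[0,-0.4,1],0]
    - [[0,-0.4,1.9],0]
    - [[0,-0.4,2.2],0]
    - [[0,-0.4,2.35],0]
    - [[0,-0.4,2.35],0]

```text
t: 25.72
ee_pos: [0.6583, 0.0068, 0.0991]
ee_rot: [3.141, -0.0, -1.656]
wrist_force: [-0.3, -0.6, 0.1]
finger_gap: 0.0525
grasp_force: 63.0
```

Request:
jog_arm:
  deltas:
    - [[0,0,0.1],0]
    - [[0,0,0.2],0]
    - [[0,0,0.25],0]

```text
t: 25.97
ee_pos: [0.6585, 0.0071, 0.0972]
ee_rot: [-3.141, 0.0, -1.656]
wrist_force: [-0.1, 0.0, -0.6]
finger_gap: 0.0526
grasp_force: 63.0
```

Request:
jog_arm:
  deltas:
    - [[0,0,0.1],0]
    - [[0,0,0.2],0]
    - [[0,0,0.3],0]
    - [[0,0,0.35],0]
    - [[0,0,0.35],0]

```text
t: 26.38
ee_pos: [0.6585, 0.007, 0.0944]
ee_rot: [-3.141, -0.0, -1.656]
wrist_force: [-3.2, 0.4, 5.8]
finger_gap: 0.0522
grasp_force: 63.2
```

Contact is at the expected height, so I release and rise.

Request:
jog_arm:
  deltas:
    - [[0,0,0],0]
    - [[0,0,0],0]
    - [[0,0,0],0]
  gripper: 80

```text
t: 26.63
ee_pos: [0.6583, 0.0071, 0.0929]
ee_rot: [3.141, -0.0, -1.656]
wrist_force: [-0.1, 0.0, -0.1]
finger_gap: 0.0683
grasp_force: 0.0
```

Request:
jog_arm:
  deltas:
    - [[0,0,-1.5],0]
    - [[0,0,-4],0]
    - [[0,0,-7.5],0]
    - [[0,0,-11],0]
    - [[0,0,-14],0]

```text
t: 27.05
ee_pos: [0.6585, 0.0068, 0.2356]
ee_rot: [-3.14, -0.0, -1.656]
wrist_force: [1.4, -0.1, 0.7]
finger_gap: 0.0683
grasp_force: 0.0
```

```bash
python3 - <<'E'
from cups import *
im,p=look(); cv2.imwrite('pics/w14.png',im[:,:,::-1]); print([r for r in rects(bamboo(im),.068,p) if r[1]<700])
m=bamboo(im); m[:, :350]=0
m=cv2.erode(m,np.ones((5,3),np.uint8)); print([r for r in rects(m,.068,p) if r[1]<700])
E
```

```text
27.05 [0.6585 0.0068 0.2356] [-3.14  -0.    -1.656] 0.0683
[(array([317., 253.]), 665.7, 94.7, 79.5, 43.9, 87.3), (array([315., 149.]), 656.9, -30.9, 42.8, 42.6, 85.1), (array([408., 191.]), 556.0, 42.7, 197.4, 96.1, 85.3)]
[(array([408., 191.]), 556.0, 41.5, 190.9, 93.5, 85.3)]
```

View pics/w14.png

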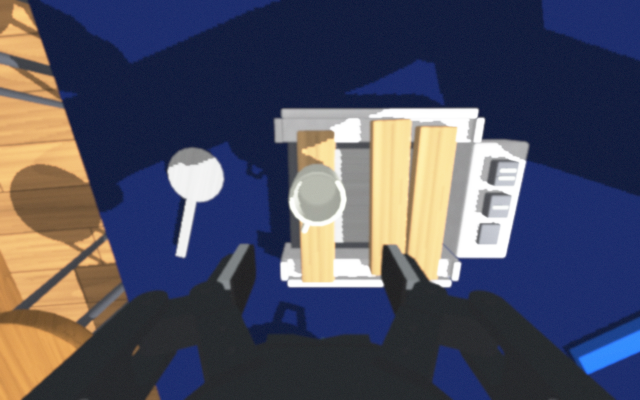

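```bash
python3 - <<'E'
from cups import *
im=cv2.imread('pics/w14.png')[:,:,::-1].copy();p=camera_params('wrist')
h=cv2.cvtColor(im,cv2.COLOR_RGB2HSV)
m=bamboo(im)
for v in range(112,290,8):
    r=m[v,350:470]>0; e=np.flatnonzero(np.diff(r.astype(int)))+350
    g=h[v,395:435,2]; print(v,e.tolist(),'seam',395+int(g[5:].argmin())+5,int(g[5:].min()),int(np.median(g)))
E
```

```text
112 [] seam 421 254 255
120 [372, 410] seam 416 233 243
128 [369, 411, 415, 456] seam 417 141 250
136 [369, 410, 414, 455] seam 416 142 251
144 [368, 411, 412, 456] seam 412 96 250
152 [369, 410, 412, 455] seam 413 139 250
160 [369, 410, 411, 454] seam 412 140 251
168 [369, 409, 410, 453] seam 411 140 251
176 [369, 451] seam 411 142 251
184 [369, 450] seam 411 141 250
192 [369, 449] seam 411 139 250
200 [368, 448] seam 410 139 250
208 [368, 447] seam 409 140 250
216 [368, 446] seam 409 138 250
224 [368, 445] seam 408 142 250
232 [368, 444] seam 408 141 250
240 [368, 442] seam 407 143 250
248 [368, 383, 398, 441] seam 406 154 248
256 [368, 383, 407, 440] seam 407 50 244
264 [368, 382, 415, 437] seam 415 47 133
272 [370, 382, 421, 436] seam 419 43 129
280 [427, 430] seam 400 34 83
288 [] seam 400 35 46
```

```bash
python3 - <<'E'
from cups import *
im,p=look()
for n,q in dict(mtop=(390,119),mbot=(389,276),m1=(411,128),m2=(407,240),ntop=(435,125.5),nbot=(424,281),n1=(456,128),n2=(440,256)).items():
    w=onz(q,.068,p)[:2]; d=w-[.598,.043];c,s=np.cos(-.082),np.sin(-.082); print(n,w.round(4),'warmer',[round(float(c*d[0]+s*d[1])*1e3,1),round(float(-s*d[0]+c*d[1])*1e3,1)])
m=bamboo(capture('top'))
for r in rects(m,.068,camera_params('top')): print(r)
E
```

```text
27.1 [0.6602 0.0063 0.2432] [-3.131e+00  1.000e-03 -1.656e+00] 0.0683
mtop [ 0.5763 -0.0582] warmer [-13.4, -102.6]
mbot [0.5796 0.1379] warmer [-26.1, 93.0]
m1 [ 0.5533 -0.0466] warmer [-37.2, -93.0]
m2 [0.5567 0.0885] warmer [-44.9, 42.0]
ntop [ 0.5272 -0.047 ] warmer [-63.2, -95.5]
nbot [0.5343 0.1488] warmer [-72.1, 100.2]
n1 [ 0.5042 -0.0424] warmer [-86.5, -92.8]
n2 [0.5151 0.114 ] warmer [-88.4, 63.9]
(array([ 76., 362.]), 17.2, 661.0, 136.5, 85.0, -79.3)
(array([479., 206.]), 489.0, -370.1, 253.9, 138.0, -1.2)
(array([334., 174.]), 552.5, 37.2, 184.9, 92.5, 86.4)
(array([358., 141.]), 653.7, -32.8, 44.4, 36.2, 1.9)
(array([315., 135.]), 665.4, 84.2, 99.1, 46.8, 88.9)
(array([537.,  92.]), 863.5, -560.4, 153.4, 141.3, -72.0)
(array([571., 133.]), 612.5, -472.3, 1168.8, 720.8, -5.1)
(array([396.,  21.]), 1030.2, -125.6, 180.9, 57.1, -18.6)
(array([295.,  12.]), 1031.8, 148.4, 281.0, 110.5, -86.8)
(array([225.,  19.]), 1006.6, 373.3, 196.0, 136.6, -87.2)
(array([ 51., 192.]), 532.0, 670.8, 1164.2, 585.1, 10.9)
```

The cup stands on the far bar at rim (318,198). All three bars are still inside the rims. The middle bar is about 19 mm off-centre, 0.06 rad off square and not touching the next, which is within tolerance, so I leave it. Next cup.

```bash
python3 - <<'E'
from plan import *
plan([(.52,-.36,.20,-1.6),(.502,-.409,.12,-1.6)])
E
```

```text
-> [0.52, -0.36, 0.2, -1.6] rows 11
[[[3.4, 1.0, 0.3], -0.01], [[6.9, 2.0, 0.7], -0.01], [[10.3, 2.9, 1.0], -0.02], [[13.7, 3.9, 1.3], -0.02], [[17.2, 4.9, 1.7], -0.03]]
[[[3.4, 1.1, 0.3], -0.0], [[6.8, 2.2, 0.7], -0.01], [[10.2, 3.2, 1.0], -0.01], [[13.6, 4.3, 1.3], -0.02], [[17.0, 5.4, 1.7], -0.02]]
[[[3.4, 1.2, 0.3], -0.01]]
-> [0.502, -0.409, 0.12, -1.6] rows 3
[[[1.6, 0.5, 2.7], 0.0], [[3.3, 1.1, 5.3], 0.0], [[4.9, 1.6, 8.0], 0.0]]
end [ 0.5024 -0.409   0.1199 -1.5959]
```

Request:
jog_arm:
  deltas:
    - [[3.4,1.0,0.3],-0.01]
    - [[6.9,2.0,0.7],-0.01]
    - [[10.3,2.9,1.0],-0.02]
    - [[13.7,3.9,1.3],-0.02]
    - [[17.2,4.9,1.7],-0.03]
  gripper: 88

```text
t: 27.62
ee_pos: [0.5939, -0.1613, 0.2148]
ee_rot: [3.14, 0.0, -1.625]
wrist_force: [0.7, 0.0, 0.0]
finger_gap: 0.0749
grasp_force: 0.0
```

Request:
jog_arm:
  deltas:
    - [[3.4,1.1,0.3],0]
    - [[6.8,2.2,0.7],-0.01]
    - [[10.2,3.2,1.0],-0.01]
    - [[13.6,4.3,1.3],-0.02]
    - [[17.0,5.4,1.7],-0.02]

```text
t: 28.03
ee_pos: [0.5305, -0.3282, 0.1979]
ee_rot: [3.14, 0.001, -1.605]
wrist_force: [0.7, 0.8, -0.1]
finger_gap: 0.0751
grasp_force: 0.0
```

Request:
jog_arm:
  deltas:
    - [[3.4,1.2,0.3],-0.01]
    - [[5,1.7,3],-0.01]
    - [[6.7,2.3,5.6],-0.01]
    - [[8.3,2.8,8.0],-0.01]
    - [[8.3,2.8,8.3],-0.01]

```text
t: 28.45
ee_pos: [0.4969, -0.4093, 0.1085]
ee_rot: [3.133, 0.006, -1.599]
wrist_force: [-0.8, 1.8, -2.3]
finger_gap: 0.0753
grasp_force: 0.0
```

Request:
jog_arm:
  deltas:
    - [[0,0,0],0]
    - [[0,0,0],0]

```text
t: 28.62
ee_pos: [0.5009, -0.4088, 0.1164]
ee_rot: [3.141, -0.0, -1.596]
wrist_force: [0.6, -0.5, 0.4]
finger_gap: 0.0753
grasp_force: 0.0
```

```bash
python3 - <<'E'
from cups import *
im,p=look(); cv2.imwrite('pics/w15.png',im[:,:,::-1])
s=observe();print(proj([*s['ee_pos'][:2],.063],p))
cups(im,p,roi=(260,150,480,270))
m=white(im,170);m[260:]=0;m[:,:250]=0;print(rects(m,.063,p,300))
E
```

```text
28.6167 [ 0.5009 -0.4088  0.1164] [ 3.141 -0.    -1.596] 0.0753
[315.8372771  218.63639326]
[314.9 218.4] 36.2 exp 36.9 [ 0.5022 -0.409 ]
[417.4 268.9] 37.0 exp 36.9 [ 0.4216 -0.3641]
[415.9 194.4] 44.0 exp 36.9 [ 0.4275 -0.4259]
[(array([407., 241.]), 427.4, -392.2, 62.5, 38.4, -1.4), (array([314., 216.]), 503.1, -411.4, 61.0, 57.1, -62.4)]
```

Request:
jog_arm:
  deltas:
    - [[0,0,3],0]
    - [[0,0,6],0]
    - [[0,0,8],0]
    - [[0,0,8.9],0]
    - [[0,0,9.1],0]

```text
t: 29.08
ee_pos: [0.5008, -0.4081, 0.0246]
ee_rot: [3.14, 0.0, -1.595]
wrist_force: [-0.3, 0.2, 0.1]
finger_gap: 0.0751
grasp_force: 0.0
```

Request:
jog_arm:
  deltas:
    - [[0,0,0],0]
    - [[0,0,0],0]
    - [[0,0,0],0]
    - [[0,0,0],0]
    - [[0,0,0],0]
  gripper: 50

```text
t: 29.5
ee_pos: [0.5025, -0.4098, 0.0283]
ee_rot: [-3.137, -0.003, -1.595]
wrist_force: [1.8, 0.2, 6.0]
finger_gap: 0.0523
grasp_force: 63.0
```

```bash
python3 - <<'E'
from plan import *
s=observe();print(s['ee_pos'],s['ee_rot'],s['finger_gap'],s['grasp_force'])
x,y=s['ee_pos'][:2]
plan([(x,y,.18,s['ee_rot'][2]),(.579,.082,.18,-1.653),(.579,.082,.125,-1.653)])
E
```

```text
[ 0.50249183 -0.40976855  0.02834526] [-3.13719079e+00 -2.75828327e-03 -1.59525778e+00] 0.05228423531467659 62.99287276400719
-> [0.502, -0.41, 0.18, -1.595] rows 5
[[[-0.0, 0.0, -3.0], 0.0], [[-0.0, 0.0, -6.1], 0.0], [[-0.0, 0.0, -9.1], 0.0], [[-0.0, 0.0, -12.1], 0.0], [[-0.0, 0.0, -15.2], 0.0]]
-> [0.579, 0.082, 0.18, -1.653] rows 14
[[[-3.5, -0.5, 0.0], 0.0], [[-7.0, -0.9, 0.0], 0.01], [[-10.6, -1.4, 0.0], 0.01], [[-14.1, -1.8, 0.0], 0.02], [[-17.6, -2.3, 0.0], 0.02]]
[[[-3.6, -0.4, 0.0], 0.0], [[-7.1, -0.8, 0.0], 0.01], [[-10.6, -1.2, 0.0], 0.01], [[-14.2, -1.6, 0.0], 0.02], [[-17.7, -2.0, 0.0], 0.02]]
[[[-3.5, -0.3, 0.0], 0.01], [[-7.1, -0.6, 0.0], 0.01], [[-10.6, -0.9, 0.0], 0.01], [[-14.2, -1.2, 0.0], 0.02]]
-> [0.579, 0.082, 0.125, -1.653] rows 2
[[[0.0, -0.0, 2.8], -0.0], [[0.0, -0.0, 5.5], -0.0]]
end [ 0.5788  0.0825  0.1253 -1.6553]
```

Request:
jog_arm:
  deltas:
    - [[0,0,-2],0]
    - [[0,0,-5],0]
    - [[0,0,-8.5],0]
    - [[0,0,-12],0]
    - [[0,0,-15.2],0]

```text
t: 29.92
ee_pos: [0.5005, -0.4089, 0.1798]
ee_rot: [-3.141, -0.0, -1.596]
wrist_force: [-0.4, 0.2, -1.1]
finger_gap: 0.0522
grasp_force: 63.0
```

Request:
jog_arm:
  deltas:
    - [[-2.5,-0.5,0],0]
    - [[-6,-0.9,0],0.01]
    - [[-9.8,-1.4,0],0.01]
    - [[-13.7,-1.8,0],0.02]
    - [[-17.6,-2.3,0],0.02]

```text
t: 30.33
ee_pos: [0.5277, -0.232, 0.1774]
ee_rot: [3.141, 0.0, -1.617]
wrist_force: [1.4, 0.3, -0.5]
finger_gap: 0.052
grasp_force: 63.0
```

Request:
jog_arm:
  deltas:
    - [[-3.6,-0.4,0],0]
    - [[-7.1,-0.8,0],0.01]
    - [[-10.6,-1.2,0],0.01]
    - [[-14.2,-1.6,0],0.02]
    - [[-17.7,-2.0,0],0.02]

```text
t: 30.75
ee_pos: [0.5558, -0.0558, 0.1776]
ee_rot: [-3.141, 0.0, -1.636]
wrist_force: [0.6, -0.7, -1.2]
finger_gap: 0.0524
grasp_force: 63.0
```

Request:
jog_arm:
  deltas:
    - [[-3.5,-0.3,0],0.01]
    - [[-7.1,-0.6,0],0.01]
    - [[-10.8,-0.9,0],0.01]
    - [[-13.2,-1.2,0],0.02]
    - [[-14.2,-1.2,0],0.02]

```text
t: 31.17
ee_pos: [0.5772, 0.0864, 0.1769]
ee_rot: [3.141, 0.0, -1.654]
wrist_force: [-0.7, -1.0, -1.7]
finger_gap: 0.0519
grasp_force: 63.0
```

Request:
jog_arm:
  deltas:
    - [[0,0,1.5],0]
    - [[0,0,3.5],0]
    - [[0,0,5],0]
    - [[0,0,5.5],0]
    - [[0,0,5.5],0]

```text
t: 31.58
ee_pos: [0.5764, 0.0826, 0.1208]
ee_rot: [3.139, -0.001, -1.656]
wrist_force: [-0.5, -0.1, -1.7]
finger_gap: 0.0523
grasp_force: 63.0
```

```bash
python3 - <<'E'
from cups import *
im,p=look(); cv2.imwrite('pics/w16.png',im[:,:,::-1]); m=bamboo(im)
for v in (150,165,180,195,210,225,240,255,270):
    e=np.flatnonzero(np.diff((m[v]>0).astype(int))).tolist(); print(v,[(a,onz((a,v),.068,p)[:2].round(3).tolist()) for a in e if 200<a<460])
E
```

```text
31.5833 [0.5764 0.0826 0.1208] [ 3.139e+00 -1.000e-03 -1.656e+00] 0.0523
150 [(214, [0.643, 0.025]), (225, [0.636, 0.026]), (280, [0.597, 0.029]), (341, [0.555, 0.033]), (346, [0.551, 0.033]), (409, [0.507, 0.037])]
165 [(227, [0.636, 0.037]), (281, [0.598, 0.04]), (341, [0.555, 0.043]), (345, [0.553, 0.044]), (407, [0.509, 0.048])]
180 [(228, [0.637, 0.047]), (282, [0.599, 0.051]), (341, [0.556, 0.054]), (345, [0.553, 0.055]), (406, [0.509, 0.058])]
195 [(230, [0.638, 0.059]), (284, [0.598, 0.062]), (342, [0.556, 0.066]), (345, [0.554, 0.066]), (405, [0.51, 0.07])]
210 [(231, [0.639, 0.07]), (285, [0.599, 0.073]), (290, [0.595, 0.074]), (344, [0.555, 0.077]), (403, [0.512, 0.081])]
225 [(232, [0.64, 0.082]), (356, [0.547, 0.09]), (402, [0.512, 0.093])]
240 [(235, [0.64, 0.094]), (362, [0.543, 0.103]), (400, [0.514, 0.105])]
255 [(236, [0.642, 0.107]), (393, [0.519, 0.118]), (397, [0.516, 0.118])]
270 [(233, [0.646, 0.12])]
```

Request:
jog_arm:
  deltas:
    - [[0,0,1],0]
    - [[0,0,2],0]
    - [[0,0,2.5],0]
    - [[0,0,2.7],0]
    - [[0,0,2.8],0]

```text
t: 32.05
ee_pos: [0.5771, 0.0832, 0.0936]
ee_rot: [3.141, -0.001, -1.656]
wrist_force: [-0.2, -0.2, -1.3]
finger_gap: 0.0522
grasp_force: 63.0
```

Request:
jog_arm:
  deltas:
    - [[0,0,0.15],0]
    - [[0,0,0.3],0]
    - [[0,0,0.4],0]
    - [[0,0,0.4],0]

```text
t: 32.38
ee_pos: [0.5776, 0.0834, 0.0913]
ee_rot: [-3.141, 0.0, -1.656]
wrist_force: [-1.6, 0.1, 3.7]
finger_gap: 0.0524
grasp_force: 63.2
```

Request:
jog_arm:
  deltas:
    - [[0,0,0],0]
    - [[0,0,0],0]
    - [[0,0,0],0]
  gripper: 80

```text
t: 32.63
ee_pos: [0.5774, 0.0834, 0.0903]
ee_rot: [-3.141, 0.0, -1.656]
wrist_force: [0.2, -0.5, -0.8]
finger_gap: 0.0686
grasp_force: 0.0
```

Request:
jog_arm:
  deltas:
    - [[0,0,-1.5],0]
    - [[0,0,-4],0]
    - [[0,0,-7.5],0]
    - [[0,0,-11],0]
    - [[0,0,-11.5],0]

```text
t: 33.05
ee_pos: [0.5796, 0.0832, 0.2131]
ee_rot: [-3.131, 0.002, -1.656]
wrist_force: [1.0, 0.8, 2.4]
finger_gap: 0.0684
grasp_force: 0.0
```

```bash
python3 - <<'E'
from cups import *
im,p=look(); cv2.imwrite('pics/w17.png',im[:,:,::-1])
plan([(.45,-.31,.20,-1.6),(.423,-.366,.12,-1.6)])
E
```

```text
33.05 [0.5796 0.0832 0.2131] [-3.131e+00  2.000e-03 -1.656e+00] 0.0684
-> [0.45, -0.31, 0.2, -1.6] rows 12
[[[3.4, 0.8, 0.1], -0.0], [[6.7, 1.6, 0.2], -0.01], [[10.1, 2.4, 0.3], -0.01], [[13.4, 3.2, 0.4], -0.02], [[16.8, 4.0, 0.5], -0.02]]
[[[3.3, 0.8, 0.1], -0.01], [[6.7, 1.7, 0.2], -0.01], [[10.0, 2.6, 0.3], -0.02], [[13.4, 3.4, 0.3], -0.02], [[16.7, 4.3, 0.4], -0.03]]
[[[3.3, 0.9, 0.1], -0.0], [[6.6, 1.9, 0.2], -0.01]]
-> [0.423, -0.366, 0.12, -1.6] rows 3
[[[1.9, 0.9, 2.7], 0.0], [[3.8, 1.7, 5.4], 0.0], [[5.7, 2.6, 8.0], 0.0]]
end [ 0.4227 -0.366   0.1203 -1.5959]
```

Request:
jog_arm:
  deltas:
    - [[3.4,0.8,0.1],0]
    - [[6.7,1.6,0.2],-0.01]
    - [[10.1,2.4,0.3],-0.01]
    - [[13.4,3.2,0.4],-0.02]
    - [[16.8,4.0,0.5],-0.02]
  gripper: 88

```text
t: 33.52
ee_pos: [0.5224, -0.0818, 0.1998]
ee_rot: [3.141, 0.0, -1.635]
wrist_force: [0.4, -0.4, -0.0]
finger_gap: 0.0749
grasp_force: 0.0
```

Request:
jog_arm:
  deltas:
    - [[3.3,0.8,0.1],-0.01]
    - [[6.7,1.7,0.2],-0.01]
    - [[10.0,2.6,0.3],-0.02]
    - [[13.4,3.4,0.3],-0.02]
    - [[16.7,4.3,0.4],-0.03]

```text
t: 33.93
ee_pos: [0.4687, -0.246, 0.1961]
ee_rot: [-3.141, -0.0, -1.606]
wrist_force: [0.8, 0.2, -0.2]
finger_gap: 0.0755
grasp_force: 0.0
```

Request:
jog_arm:
  deltas:
    - [[3.3,0.9,0.1],0]
    - [[6.6,1.9,0.2],-0.01]
    - [[8.5,2.8,2.9],-0.01]
    - [[10.4,3.6,5.6],-0.01]
    - [[12.3,4.5,7.9],-0.01]

```text
t: 34.35
ee_pos: [0.4191, -0.3667, 0.1152]
ee_rot: [3.141, 0.001, -1.597]
wrist_force: [-0.3, -0.2, -0.4]
finger_gap: 0.0752
grasp_force: 0.0
```

Request:
jog_arm:
  deltas:
    - [[0,0,0],0]
    - [[0,0,0],0]

```text
t: 34.52
ee_pos: [0.4187, -0.3662, 0.1153]
ee_rot: [3.138, 0.001, -1.598]
wrist_force: [0.9, -0.3, 0.7]
finger_gap: 0.0749
grasp_force: 0.0
```

```bash
python3 - <<'E'
from cups import *
im,p=look(); cv2.imwrite('pics/w18.png',im[:,:,::-1])
s=observe();print(proj([*s['ee_pos'][:2],.063],p))
cups(im,p,roi=(220,130,420,290))
m=white(im,170);m[275:]=0;m[:,:250]=0;m[:,400:]=0;print(rects(m,.063,p,300))
E
```

```text
34.5167 [ 0.4187 -0.3662  0.1153] [ 3.138e+00  1.000e-03 -1.598e+00] 0.0749
[314.83786465 219.07625841]
[305.4 214.9] 32.5 exp 37.2 [ 0.4269 -0.3697]
[325.4 289.4] 41.4 exp 37.2 [ 0.4132 -0.305 ]
[410.9 155.4] 40.9 exp 37.2 [ 0.3512 -0.4118]
[327.9 136.9] 44.2 exp 37.2 [ 0.4091 -0.4261]
[(array([310., 213.]), 422.8, -371.3, 60.0, 56.0, 48.7)]
```

Request:
jog_arm:
  deltas:
    - [[0.3,-0.5,3],0]
    - [[0.3,-0.5,6],0]
    - [[0.3,-0.5,8],0]
    - [[0.3,-0.5,8.8],0]
    - [[0.3,-0.5,9],0]

```text
t: 34.98
ee_pos: [0.4253, -0.3683, 0.0269]
ee_rot: [3.141, 0.0, -1.595]
wrist_force: [-0.9, -0.1, 0.0]
finger_gap: 0.075
grasp_force: 0.0
```

Request:
jog_arm:
  deltas:
    - [[0,0,0],0]
    - [[0,0,0],0]
    - [[0,0,0],0]
    - [[0,0,0],0]
    - [[0,0,0],0]
  gripper: 50

```text
t: 35.4
ee_pos: [0.4263, -0.3698, 0.03]
ee_rot: [-3.138, -0.002, -1.595]
wrist_force: [-1.6, 2.6, 6.5]
finger_gap: 0.0514
grasp_force: 62.8
```

```bash
python3 - <<'E'
from plan import *
s=observe();print(s['ee_pos'],s['ee_rot'],s['finger_gap'],s['grasp_force'])
x,y=s['ee_pos'][:2]
plan([(x,y,.18,s['ee_rot'][2]),(.528,.012,.18,-1.653),(.528,.012,.122,-1.653)])
E
```

```text
[ 0.42631717 -0.36975656  0.02998603] [-3.13824684e+00 -2.18712368e-03 -1.59538324e+00] 0.051407236858926966 62.75850607082248
-> [0.426, -0.37, 0.18, -1.595] rows 5
[[[-0.0, 0.0, -3.0], 0.0], [[-0.0, 0.0, -6.0], 0.0], [[-0.0, 0.0, -9.0], 0.0], [[-0.0, 0.0, -12.0], 0.0], [[-0.0, 0.0, -15.0], 0.0]]
-> [0.528, 0.012, 0.18, -1.653] rows 11
[[[-3.5, -0.8, -0.0], 0.01], [[-7.0, -1.7, -0.0], 0.01], [[-10.5, -2.5, -0.0], 0.02], [[-14.0, -3.4, -0.0], 0.02], [[-17.5, -4.2, -0.0], 0.03]]
[[[-3.5, -0.7, -0.0], 0.0], [[-7.0, -1.5, -0.0], 0.01], [[-10.5, -2.2, -0.0], 0.01], [[-14.0, -2.9, -0.0], 0.02], [[-17.5, -3.7, -0.0], 0.02]]
[[[-3.6, -0.6, -0.0], 0.01]]
-> [0.528, 0.012, 0.122, -1.653] rows 2
[[[0.0, -0.0, 2.9], -0.0], [[0.0, -0.0, 5.8], -0.0]]
end [ 0.5278  0.0123  0.122  -1.6554]
```

Place TCP height is 0.030 - 0.005 + 0.068 = 0.093.

Request:
jog_arm:
  deltas:
    - [[0,0,-2],0]
    - [[0,0,-5],0]
    - [[0,0,-8.5],0]
    - [[0,0,-12],0]
    - [[0,0,-15],0]

```text
t: 35.82
ee_pos: [0.4252, -0.3692, 0.1805]
ee_rot: [-3.139, -0.001, -1.596]
wrist_force: [0.9, -0.8, -1.6]
finger_gap: 0.0513
grasp_force: 63.1
```

Request:
jog_arm:
  deltas:
    - [[-2.5,-0.8,0],0.01]
    - [[-6,-1.7,0],0.01]
    - [[-9.8,-2.5,0],0.02]
    - [[-13.6,-3.4,0],0.02]
    - [[-17.5,-4.2,0],0.03]

```text
t: 36.23
ee_pos: [0.4716, -0.1935, 0.1778]
ee_rot: [-3.14, 0.0, -1.627]
wrist_force: [1.4, -0.5, -1.6]
finger_gap: 0.0514
grasp_force: 63.2
```

Request:
jog_arm:
  deltas:
    - [[-3.5,-0.7,0],0]
    - [[-7,-1.5,0],0.01]
    - [[-10.5,-2.2,0],0.01]
    - [[-14,-2.9,0],0.02]
    - [[-17.5,-3.7,0],0.02]

```text
t: 36.65
ee_pos: [0.5181, -0.0204, 0.1781]
ee_rot: [-3.14, 0.001, -1.646]
wrist_force: [1.1, -0.9, -1.0]
finger_gap: 0.0516
grasp_force: 63.2
```

Request:
jog_arm:
  deltas:
    - [[-2.6,-0.6,0],0.01]
    - [[-3.6,-0.6,0],0.01]
    - [[-3.6,-0.6,2],0.01]
    - [[-3.6,-0.6,4],0.01]
    - [[-3.6,-0.6,5.5],0.01]

```text
t: 37.07
ee_pos: [0.5262, 0.0133, 0.1211]
ee_rot: [3.141, 0.001, -1.655]
wrist_force: [0.1, 0.1, -2.2]
finger_gap: 0.0512
grasp_force: 63.2
```

```bash
python3 - <<'E'
from cups import *
im,p=look(); cv2.imwrite('pics/w19.png',im[:,:,::-1]); m=bamboo(im)
for v in (120,135,150,165,180,195):
    e=np.flatnonzero(np.diff((m[v]>0).astype(int))).tolist(); print(v,[(a,onz((a,v),.068,p)[:2].round(3).tolist()) for a in e if 150<a<460])
E
```

```text
37.0667 [0.5262 0.0133 0.1211] [ 3.141e+00  1.000e-03 -1.655e+00] 0.0512
120 []
135 [(211, [0.593, -0.054]), (274, [0.55, -0.05])]
150 [(166, [0.627, -0.046]), (213, [0.594, -0.044]), (275, [0.551, -0.04]), (285, [0.544, -0.04]), (343, [0.503, -0.036])]
165 [(169, [0.627, -0.036]), (215, [0.595, -0.033]), (277, [0.551, -0.03]), (285, [0.545, -0.029]), (345, [0.503, -0.025])]
180 [(171, [0.628, -0.025]), (217, [0.595, -0.022]), (278, [0.551, -0.019]), (286, [0.546, -0.018]), (340, [0.507, -0.015]), (343, [0.505, -0.015]), (345, [0.503, -0.015])]
195 [(173, [0.629, -0.014]), (220, [0.595, -0.011]), (280, [0.551, -0.007]), (287, [0.546, -0.007]), (323, [0.52, -0.005]), (326, [0.518, -0.005]), (327, [0.517, -0.004]), (331, [0.514, -0.004]), (332, [0.513, -0.004]), (334, [0.512, -0.004]), (335, [0.511, -0.004]), (336, [0.51, -0.004]), (338, [0.509, -0.004]), (343, [0.505, -0.003]), (344, [0.505, -0.003])]
```

Request:
jog_arm:
  deltas:
    - [[0,0,1],0]
    - [[0,0,1.9],0]
    - [[0,0,2.3],0]
    - [[0,0,2.5],0]
    - [[0,0,2.6],0]

```text
t: 37.53
ee_pos: [0.5269, 0.0129, 0.0966]
ee_rot: [-3.141, -0.0, -1.656]
wrist_force: [0.1, 0.1, -1.4]
finger_gap: 0.0514
grasp_force: 63.2
```

Request:
jog_arm:
  deltas:
    - [[0,0,0.15],0]
    - [[0,0,0.3],0]
    - [[0,0,0.4],0]
    - [[0,0,0.4],0]

```text
t: 37.87
ee_pos: [0.5271, 0.0131, 0.0931]
ee_rot: [-3.14, 0.0, -1.656]
wrist_force: [0.0, 0.4, 1.2]
finger_gap: 0.051
grasp_force: 63.3
```

Request:
jog_arm:
  deltas:
    - [[0,0,0.1],0]
    - [[0,0,0.1],0]

```text
t: 38.03
ee_pos: [0.5274, 0.0131, 0.093]
ee_rot: [-3.139, 0.0, -1.655]
wrist_force: [-1.7, 0.3, 6.4]
finger_gap: 0.0516
grasp_force: 63.9
```

Request:
jog_arm:
  deltas:
    - [[0,0,0],0]
    - [[0,0,0],0]
    - [[0,0,0],0]
  gripper: 78

```text
t: 38.28
ee_pos: [0.5266, 0.013, 0.0911]
ee_rot: [3.141, -0.0, -1.656]
wrist_force: [0.8, 0.0, -0.0]
finger_gap: 0.0669
grasp_force: 0.0
```

Request:
jog_arm:
  deltas:
    - [[0,0,-1.5],0]
    - [[0,0,-4],0]
    - [[0,0,-7.5],0]
    - [[0,0,-11],0]
    - [[0,0,-14],0]

```text
t: 38.7
ee_pos: [0.5267, 0.0128, 0.2335]
ee_rot: [-3.141, -0.0, -1.656]
wrist_force: [1.0, 0.4, 0.2]
finger_gap: 0.0668
grasp_force: 0.0
```

```bash
python3 - <<'E'
from plan import *
plan([(.444,.054,.23,-1.653),(.444,.054,.07,-1.653)])
E
```

```text
-> [0.444, 0.054, 0.23, -1.653] rows 3
[[[-1.1, 2.9, 0.1], -0.0], [[-2.3, 5.7, 0.2], -0.0], [[-3.4, 8.6, 0.4], -0.0]]
-> [0.444, 0.054, 0.07, -1.653] rows 5
[[[-0.0, -0.0, 3.2], -0.0], [[-0.0, -0.0, 6.4], -0.0], [[-0.0, -0.0, 9.6], -0.0], [[-0.0, -0.0, 12.8], -0.0], [[-0.0, -0.0, 16.0], -0.0]]
end [ 0.4439  0.054   0.0695 -1.6559]
```

Request:
jog_arm:
  deltas:
    - [[-1.1,3,0],0]
    - [[-2.3,6,0],0]
    - [[-3.4,9,0],0]
    - [[-3.4,9,0],0]
    - [[-3.4,9,0],0]
  gripper: 0

```text
t: 39.12
ee_pos: [0.4393, 0.0552, 0.232]
ee_rot: [-3.14, 0.001, -1.653]
wrist_force: [1.5, -0.5, 0.6]
finger_gap: 0.0063
grasp_force: 0.0
```

Request:
jog_arm:
  deltas:
    - [[0,0,0],0]
    - [[0,0,0],0]
    - [[0,0,0],0]
    - [[0,0,0],0]

```text
t: 39.45
ee_pos: [0.4403, 0.0542, 0.2308]
ee_rot: [3.14, -0.001, -1.657]
wrist_force: [-0.2, -0.4, -0.4]
finger_gap: 0.0001
grasp_force: 0.0
```

```bash
python3 - <<'E'
from cups import *
im,p=look('wrist'); s,ps=look('side')
a=cv2.resize(s[120:270,280:460],(540,450),interpolation=cv2.INTER_CUBIC); b=cv2.resize(im[60:310,60:400],None,fx=.75,fy=.75)
c=np.zeros((450,800,3),np.uint8); c[:,:540]=a; c[:b.shape[0],541:541+b.shape[1]]=b[:,:259]
cv2.imwrite('pics/fin.png',c[:,:,::-1]); cv2.imwrite('pics/w20.png',im[:,:,::-1])
print(proj([.447,.0525,.062],p),proj([.444,.0545,.062],p))
g=cv2.cvtColor(im,cv2.COLOR_RGB2GRAY)
pr=[proj([.445,y,.062],p).round().astype(int) for y in (.094,.054,.014)];print(pr)
q=pr[1]; x0,x1,y0,y1=q[0]-35,q[0]+35,q[1]-65,q[1]+75
m=cv2.inRange(g[y0:y1,x0:x1],70,195)
n,l,st,ce=cv2.connectedComponentsWithStats(m)
for i in range(1,n):
    if st[i][4]>100: u=ce[i]+[x0,y0]; print(st[i].tolist(),u.round(1),onz(u,.062,p)[:2].round(4))
E
```

```text
39.45 [0.4403 0.0542 0.2308] [ 3.140e+00 -1.000e-03 -1.657e+00] 0.0001
39.5 [0.4402 0.0542 0.2309] [ 3.141e+00 -1.000e-03 -1.657e+00] -0.0001
[310.96080627 182.99496829] [313.71135912 184.46311357]
[array([316, 217]), array([313, 184]), array([310, 149])]
[0, 0, 10, 125, 756] [281.4 190.6] [0.4821 0.0586]
[11, 0, 54, 140, 749] [322.5 228.8] [0.4384 0.1103]
[18, 14, 29, 29, 546] [309.  145.9] [0.4452 0.0105]
[19, 49, 28, 28, 604] [310.4 180.6] [0.4473 0.0496]
[25, 83, 21, 23, 446] [313.5 213.1] [0.4474 0.0893]
```

View pics/fin.png

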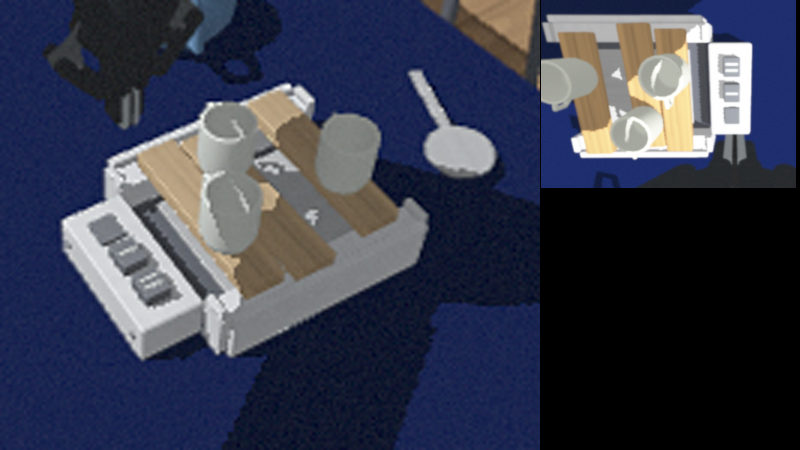

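All three bars are flat on the rails, all three cups stand upright, and off is still down. The low key is at about (445,52) mm, so I press it.

Request:
jog_arm:
  deltas:
    - [[0.2,-0.2,3.6],0]
    - [[0.2,-0.2,7.2],0]
    - [[0.2,-0.2,10.8],0]
    - [[0.2,-0.2,14.4],0]
    - [[0.2,-0.2,16.2],0]

```text
t: 39.97
ee_pos: [0.4396, 0.0515, 0.0643]
ee_rot: [3.136, -0.002, -1.657]
wrist_force: [-0.8, -0.2, -0.1]
finger_gap: 0.0
grasp_force: 0.0
```

Request:
jog_arm:
  deltas:
    - [[0,0,0.5],0]
    - [[0,0,1.0],0]
    - [[0,0,1.5],0]
    - [[0,0,1.8],0]
    - [[0,0,2.0],0]

```text
t: 40.38
ee_pos: [0.4428, 0.0522, 0.052]
ee_rot: [-3.139, -0.0, -1.656]
wrist_force: [-10.9, -1.7, 21.0]
finger_gap: -0.0001
grasp_force: 9.9
```

Request:
jog_arm:
  deltas:
    - [[0,0,0.1],0]
    - [[0,0,0.1],0]

```text
t: 40.55
ee_pos: [0.4428, 0.0522, 0.0521]
ee_rot: [-3.139, -0.0, -1.656]
wrist_force: [-9.5, -2.1, 13.1]
finger_gap: 0.0001
grasp_force: 6.9
```

It bottomed out at 52 mm. I retreat and check that low is down and off is up before handing in.

Request:
jog_arm:
  deltas:
    - [[0,0,-2],0]
    - [[0,0,-5.5],0]
    - [[0,0,-9],0]
    - [[0,0,-12.5],0]
    - [[0,0,-16],0]

```text
t: 40.97
ee_pos: [0.4421, 0.0525, 0.2117]
ee_rot: [-3.139, 0.002, -1.656]
wrist_force: [0.4, 0.2, 0.6]
finger_gap: 0.0
grasp_force: 0.0
```

Request:
jog_arm:
  deltas:
    - [[0,0,-2],0]
    - [[0,0,-2],0]
    - [[0,0,-2],0]
    - [[0,0,-2],0]
    - [[0,0,-2],0]

```text
t: 41.38
ee_pos: [0.4415, 0.0524, 0.2275]
ee_rot: [3.141, -0.0, -1.656]
wrist_force: [-0.0, 0.4, 0.0]
finger_gap: 0.0002
grasp_force: 0.0
```

```bash
python3 - <<'E'
from cups import *
im,p=look('wrist'); cv2.imwrite('pics/w21.png',im[:,:,::-1])
g=cv2.cvtColor(im,cv2.COLOR_RGB2GRAY); q=proj([.445,.054,.062],p).round().astype(int)
x0,x1,y0,y1=q[0]-25,q[0]+35,q[1]-65,q[1]+60
for lo,hi in((70,195),(195,215)):
  n,l,st,ce=cv2.connectedComponentsWithStats(cv2.inRange(g[y0:y1,x0:x1],lo,hi))
  print([(st[i].tolist(),(ce[i]+[x0,y0]).round(1).tolist()) for i in range(1,n) if st[i][4]>60])
t,pt=look('top'); d=cv2.absdiff(t,cv2.imread('pics/top0.png')[:,:,::-1]).max(2)
for n,(x,y,z) in dict(off=(.447,.093,.062),low=(.446,.053,.062),high=(.444,.014,.062)).items():
    u=proj((x,y,z),pt).round().astype(int); print(n,u,t[u[1],u[0]])
E
```

```text
41.3833 [0.4415 0.0524 0.2275] [ 3.141 -0.    -1.656] 0.0002
[([4, 0, 51, 125, 406], [329.1, 211.1]), ([8, 13, 29, 30, 579], [310.7, 147.6]), ([15, 50, 22, 25, 417], [314.1, 182.9]), ([10, 81, 27, 28, 648], [312.4, 215.2])]
[]
41.4333 [0.4415 0.0523 0.2274] [ 3.140e+00 -1.000e-03 -1.656e+00] 0.0003
off [308 211] [196 205 220]
low [323 212] [ 91  95 104]
high [337 214] [231 236 242]
```

Low is now down: its blob shrank to 22x25 like the earlier down key. Off (27x28) and high (29x30) are up with their shadows.

```bash
python3 -c "
from rig import *
print(sign_off())"
```

```text
the job is handed in; nothing more can be done
None
```

I handed the job in at about 41 s with off pressed first, all three bars flat across the rails, all three cups upright on them, and low pressed last; `sign_off` returned no verdict. The middle bar was knocked about 15 mm during the run, and I left it there because it measured within the limits.

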